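Clamp the jar nest with the knob under the filling shelf

ROBOT

A 6-joint arm with a two-finger parallel gripper is mounted at the origin on the work surface. World frame = base frame: x ahead of the robot, y to its left, z up, the work surface at z = 0. Lengths are in m, angles in rad, forces in N, time in s.
With the tool pointing down it reaches from about 0.35 to 0.975 m from the base axis. Payload 4.9 kg.
Tool frame: the origin (TCP) lies at the very end of the fingers, on their centre line; the grasp point (between the pads) lies 19 mm behind it (manip.hold_point_z is the distance from the TCP to the grasp point, in m); z points along the fingers, x is the direction in which the jaws open and shut, and the axes are right-handed (so a half turn about z gives the same grasp; the last joint's range is limited). The gripper opens to 85 mm and grips with 20 to 120 N. Pads are 22 mm wide; open, the fingers measure 114 mm over their backs; the gripper's body (76 mm by 85 mm) begins 54 mm behind the grasp point. The pads swing forward as they close: fully open they stand 13 mm farther back than shut.
Start: joints at [-0.119, 0.053, 1.613, -0, 1.476, -0.119], TCP at [0.625, 0, 0.206] pointing down, gripper open.
Joint ranges: [-3.01, 3.01], [-1.01, 2.22], [0.06, 2.58], [-1.02, 4.17], [0.09, 2.62], [-3.14, 3.14]. Speed limits (rad/s): [2.57, 2.57, 3.14, 3.14, 3.14, 3.14].

INTERFACE

Orientations are given as a unit quaternion [w, x, y, z].
In Python, from plant import manip gives the robot as it stands.
- The arm moves only by the shell command python3 -m handwheel 'ROWS' [OPENING]. ROWS is JSON, a list of rows, each an object of numbers: "dx", "dy", "dz": the shift along the tool's x, y, z in m; "ax", "ay", "az": the turn, a rotation vector about the tool's x, y, z in rad. In form: [{"dx": .., "dy": .., "dz": .., "ax": .., "ay": .., "az": ..}, ...]. A call has 1 to 5 rows; each row is the pose to reach, as a shift and turn from the pose commanded when the call began, along the tool's axes at that moment; what a row does not reach only later rows make up. A row lasts 1/8 s, in which the tool goes at most 62.5 mm and 10.7 degrees, less where a joint would pass 70% of its speed; a pose out of reach is approached as far as the arm can. A call with a gripper value outside its range is refused whole. OPENING is the closure in counts, from 0 (fully open) to 255 (shut), set as the call begins (- or left out, the last holds). The fingers move at their own pace and stop on an object; the grip force is fixed at half the most. Time passes only in rows, so rows that repeat a pose let the fingers close. It gives the time, the measured TCP pose, the force and the opening at its end, in the units of the state.
- manip.state(): the state, without advancing time (a new reading comes with each control period).
- manip.grab_frame(name): name is "scene" or "side" or "wrist"; returns a dict with "image" (420x560x3 uint8, blue, green, red), "z_map" (420x560 float32, m along the optical axis (not along the pixel's ray), 0 where there is no reading), "K" (3x3 intrinsics, pixels), "xyz" and "rotation" of the camera in the world. Camera axes: x right, y up, looking along -z (the intrinsics and any distortion apply to the point x, -y, -z); pixel columns grow to the right and rows downward; lengths in m; the calibration is good to about 2 mm. A picture is of the moment at which its call begins.
- manip.job_done(): hands the job in, once; it reports no verdict.
The state is a dict: "time": time; "joint_pos": joint angles; "joint_vel": joint speeds; "joint_efforts": joint torques, N m; "tool_pos": TCP position; "tool_rot": TCP orientation; "contact_force": force on the tool from outside, world axes, zero at the start; "ft_torque": the same for the moment, N m; "gripper_width": opening from 0.0 (shut) to 1.0 (fully open).
Only numpy, scipy, OpenCV 4.12 (cv2) and the standard library are available. Lean on these libraries where they do the work, as an engineer would, in place of code of your own. Each camera call takes 0.05 s, during which the arm holds its last target.

TASK

Slide the loose jar nest along the raised filling shelf so that its flat tongue goes under the clamp bridge and is fully home against the stop. Then, by feel, turn the four-armed knob on the underside of the shelf anticlockwise (seen from above) until the nest is firmly clamped, but do not overtighten it, and gently: force neither the nest against its stop nor the knob. Let go, and leave the jars, tins and spatula where they are.

Things in the scene. Friction and masses are not known exactly. Their poses are not given: they have to be found in the camera images.
- station: Raised steel filling shelf, fixed on four legs. Origin on the table top; x to its back (away from the robot at yaw 0), y along the shelf, z up. Board 190 x 370 mm (x -86 to 104, y -190 to 180), 10 mm thick, top 130 mm above the table. Front edge (x = -86) is clear but for legs at its ends (y = -175, 165). Clamp near the front edge at x = -62, y = 75; small jars stand at the back.
- bridge: Origin: middle of the clamp's bridge (station x = -62, y = 75), 12 mm above the shelf top; axes as the station's. Bridge 30 mm long in y, 48 mm wide in x, underside 8 mm and top 16 mm above the shelf, over a channel along y, 34 mm wide between two cheeks. The channel's mouth, on the -y side, flares to about 49 mm and begins 40 mm before this point.
- stop_face (a point): Middle of the face of the clamp's end stop, station x = -62, y = 97, 3 mm above the shelf top; axes as the station's. The nest's tongue tip, moving in +y, meets this face when fully home.
- nest: Loose aluminium jar nest, about 0.35 kg: square open cup 60 x 60 mm, 36 mm high, walls 5 mm, with a flat tongue 30 mm wide (x) and 6 mm thick at floor level along its +y, tip 132 mm from the cup's centre. Origin: centre of the cup's underside. Starts flat on the shelf on the clamp's -y side, outside the channel, a little turned.
- nest_center (a point): Centre of the nest's cup, 18 mm above its underside; axes as the nest's (tongue along +y). Home when 132 mm short of the stop face, in the channel's middle, tongue along the station's +y.
- knob_hub (a point): Knob under the shelf: its upright axis, 24 mm behind the front edge, 33 mm below the shelf's top (arms' mid-height). Hub 38 mm across; four level arms along its +-x and +-y, each to 85 mm from the axis, 12 mm wide, 22 mm high; they stick out past the front edge, where lowered finger ends can push them sideways. At the start its +x arm is in front, 32 degrees to the station's +y side of straight ahead.
- knob (a joint): Knob angle, rad: 0 at the start (loose), grows anticlockwise seen from above (an arm in front moves to the station's -y), limit 2.4. Raises the pad 10 mm per rad. Stays where left. Friction 0.25 to 0.35 N m: 3 to 5 N at 70 mm from the axis. Once the pad grips, the effort rises: 0.5 N m is still loose, 0.6 to 0.7 N m (9 to 10 N at 70 mm) is firm, 0.85 N m and more is overtightened.
- pad_axis (a point): Fixed point on the shelf top under the bridge, on the knob's axis, where a rubber-faced sprung pad (20 mm across, 60 N/mm) is raised by the knob to press the tongue up against the bridge. The pad's height on its screw differs each time by up to 8 mm, unseen, so the knob angle at which it grips (about 0.25 to 1.1 rad) must be felt; firm is 0.1 to 0.25 rad further.
- stop: End stop block of the clamp, 40 mm wide in x, 8 mm thick, 14 mm high. Origin: on the shelf top at the middle of its face towards -y.
- jar_a: Bystander: empty open glass jar, 66 mm across, 75 mm high, standing on the table. Origin: centre of its underside.
- jar_b: Bystander: empty open glass jar, 66 mm across, 75 mm high, standing on the table. Origin: centre of its underside.
- jar_c: Bystander: empty open glass jar, 66 mm across, 75 mm high, standing on the table. Origin: centre of its underside.
- lidded_jar: Bystander: amber jar with metal lid, 52 mm across, 65 mm high, at the back of the shelf. Origin: centre of its underside.
- small_can: Bystander: plain metal can, 48 mm across, 50 mm high, at the back of the shelf. Origin: centre of its underside.
- tin: Bystander: flat closed tin, 68 mm across, 34 mm high, standing on the table beneath the shelf. Origin: centre of its underside.
- spatula: Bystander: spatula lying on the table. Origin: centre of its underside.
There are look-alikes about, which are no part of the job. What is shaped like the nest but blue or turquoise is not meant.

How it is judged:
On the way, in this order (a step that is already met when the one before it is completed fails the run):
1. the nest's tongue is fully home against the stop (within 3 mm) (y of nest_center in the frame of station between -0.038 and -0.032 m and x of nest_center in the frame of station between -0.067 and -0.057 m), for 0.2 s.
2. the knob has been turned until the tongue is clamped against the bridge with over 15 N (all of step 1 and contact force between bridge and nest above 15 N), for 0.2 s.
At the end, for the whole second after the job is handed in: The nest is home in the clamp (tongue within 3 mm of the stop, cup within 5 mm of the channel's line), its tongue is pressed against the bridge with more than 15 N, everything is at rest and released (all of step 2 and linear speed of nest below 0.01 m/s and velocity of joint knob between -0.05 and 0.05 rad/s); the robot touches nothing.
It fails at once if the clamp is overtightened: more than 60 N between tongue and bridge (contact force between bridge and nest above 60 N).
It fails at once if the nest is forced against the stop with more than 25 N (contact force between nest and stop above 25 N).
It fails at once if the knob is pushed with more than 25 N (contact force between anything else and knob above 25 N).
It fails at once if a bystander is moved by more than 30 mm (distance of any of jar_a, jar_b, jar_c, lidded_jar, small_can, tin, spatula from where it was at the start of the episode above 0.03 m).
It also fails if it takes over 72 s, if anything falls off the work surface, if the arm or the gripper's body presses on something with over 40 N, if the wrist force passes 120 N, or if a joint passes its speed limit or range.

## Working session

There is one attempt and no reset: what is moved stays moved. The work goes in short steps, Python scripts to look and compute and a shell command to move; the robot and the scene stay as the last step left them, time stands still between calls to the robot, and variables do not carry over. Pictures are saved under pics/ and viewed, and the job is handed in when it is done.

```bash
ls; mkdir -p pics; cat > h.py <<'E'
import numpy as np, cv2
from plant import manip
def grab(n,save=None):
    f=manip.grab_frame(n)
    if save: cv2.imwrite('pics/'+save,f['image'])
    return f
def pt(f,u,v,z=None):
    K=np.array(f['K']);R=np.array(f['rotation']);
    if R.size==4:
        from scipy.spatial.transform import Rotation as Ro
        q=R;R=Ro.from_quat([q[1],q[2],q[3],q[0]]).as_matrix()
    d=np.array([(u-K[0,2])/K[0,0],-(v-K[1,2])/K[1,1],-1.])
    o=np.array(f['xyz']);w=R@d
    if z is None: return o+w*f['z_map'][int(round(v)),int(round(u))]
    return o+w*(z-o[2])/w[2]
E
python3 - <<'E'
from h import *
for n in ['scene','side','wrist']:
    f=grab(n,n+'0.png'); print(n,f['xyz'],np.round(f['rotation'],3).tolist(),f['K'],[k for k in f])
    np.savez('pics/'+n+'0.npz',**f)
print(manip.state())
E
```

```text
pics
scene [1.58181544 0.03699281 0.93664034] [0.608, 0.299, 0.316, 0.664] [[477.85020509   0.         288.45529785]
 [  0.         477.85020509 214.21127504]
 [  0.           0.           1.        ]] ['image', 'z_map', 'K', 'xyz', 'rotation']
side [0.34925158 0.92425776 1.0526651 ] [-0.102, -0.037, 0.391, 0.914] [[528.76076682   0.         276.8980092 ]
 [  0.         528.76076682 205.36358188]
 [  0.           0.           1.        ]] ['image', 'z_map', 'K', 'xyz', 'rotation']
wrist [0.62462317 0.06599421 0.37176471] [0.991, -0.133, 0.001, 0.001] [[333.87259424   0.         279.91052551]
 [  0.         333.87259424 209.16144738]
 [  0.           0.           1.        ]] ['image', 'z_map', 'K', 'xyz', 'rotation']
{'time': 0.15, 'joint_pos': array([-1.18987348e-01,  5.32513566e-02,  1.61399723e+00,  1.16986603e-05,
        1.47599086e+00, -1.19006491e-01]), 'joint_vel': array([-8.78195074e-04, -2.03507159e-03, -4.50747506e-03,  1.62817113e-03,
       -2.03532828e-04, -6.00774944e-05]), 'joint_efforts': array([ 5.10442842e-04, -3.94241810e+01, -3.70721948e+01, -1.15854355e-04,
        4.61802789e-03,  5.00508997e-05]), 'tool_pos': array([6.24467782e-01, 7.55213582e-05, 2.05405722e-01]), 'tool_rot': array([-1.03531868e-04,  9.99999661e-01,  9.01266485e-06, -8.16881288e-04]), 'contact_force': array([ 0.51332747, -0.32815791,  0.74075556]), 'ft_torque': array([-0.0400824 , -0.03960943, -0.01066477]), 'gripper_width': 0.9967732764032848}
```

View pics/scene0.png

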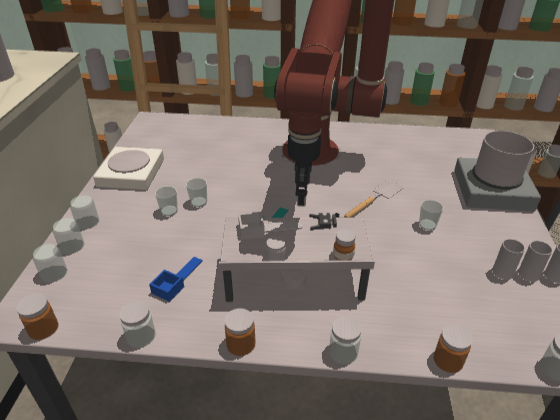

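View pics/side0.png

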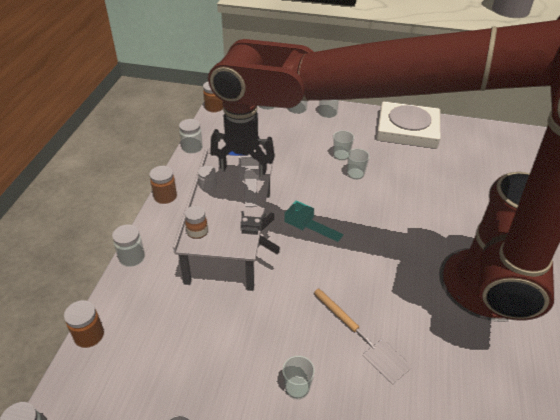

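View pics/wrist0.png

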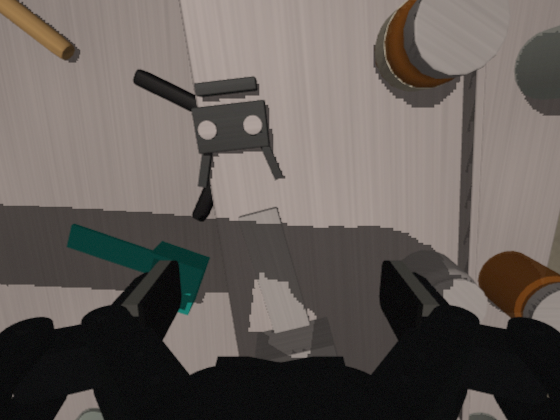

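Wrist view: the aluminium nest has its cup near (285,335) and its tongue tip near (260,212). The clamp bridge is at (232,125) and the shelf's front edge is near column 190-215. Candidates for the nest:
- The aluminium one on the shelf, at scene (250,228).
- The turquoise look-alike, at scene (280,212) and wrist (185,270).
- The blue look-alike, at scene (170,285).

The aluminium one fits the description. I'll back off for a close view of it.

```bash
python3 -m handwheel '[{"dx":0,"dy":0.05,"dz":-0.03},{"dx":0,"dy":0.1,"dz":-0.06},{"dx":0,"dy":0.12,"dz":-0.08},{"dx":0,"dy":0.12,"dz":-0.08},{"dx":0,"dy":0.12,"dz":-0.08}]'
python3 - <<'E'
from h import *
f=grab('wrist','w1.png');np.savez('pics/w1.npz',**f);print(f['xyz'])
f=grab('side','s1.png');np.savez('pics/s1.npz',**f)
f=grab('scene','c1.png');np.savez('pics/c1.npz',**f)
E
```

```text
[0.62466519 0.06598914 0.37191863]invalid input at $[0]: expected keys dx, dy, dz, ax, ay, az
```

View pics/w1.png

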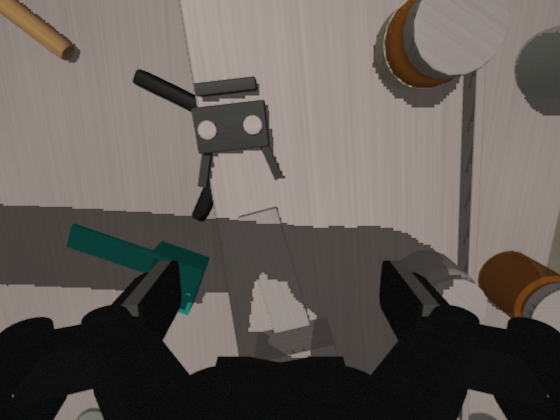

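View pics/s1.png

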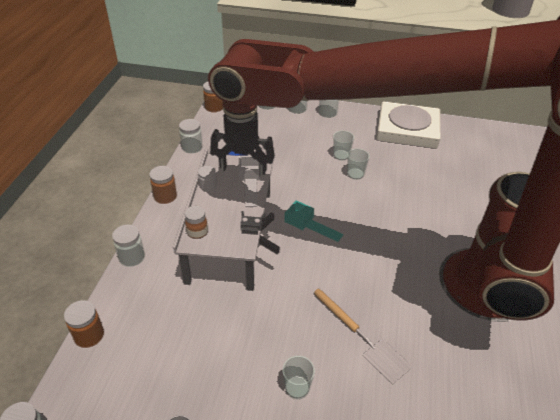

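All six keys are needed.

```bash
python3 -m handwheel '[{"dx":0,"dy":0.05,"dz":-0.03,"ax":0,"ay":0,"az":0},{"dx":0,"dy":0.1,"dz":-0.06,"ax":0,"ay":0,"az":0},{"dx":0,"dy":0.12,"dz":-0.08,"ax":0,"ay":0,"az":0},{"dx":0,"dy":0.12,"dz":-0.08,"ax":0,"ay":0,"az":0}]'
python3 - <<'E'
from h import *
f=grab('wrist','w2.png');np.savez('pics/w2.npz',**f);print(f['xyz'])
f=grab('scene','c2.png');np.savez('pics/c2.npz',**f)
E
```

```text
time: 0.8
tool_pos: [0.6258, -0.121, 0.2885]
tool_rot: [0.0, 1.0, -0.001, 0.002]
contact_force: [0.2, 0.5, -0.6]
gripper_width: 1.003
[ 0.62525413 -0.05492901  0.45492528]
```

View pics/w2.png

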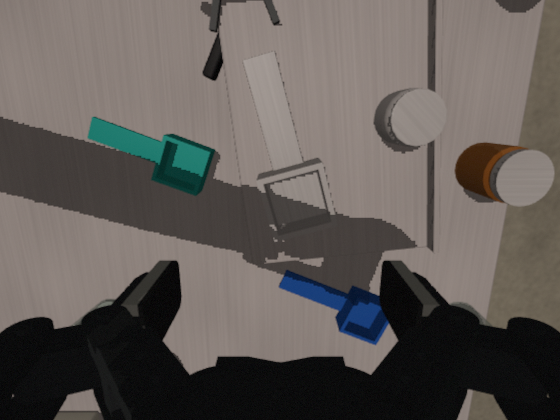

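View pics/c2.png

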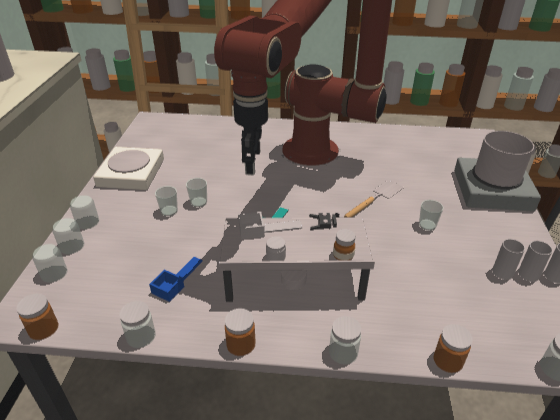

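The aluminium nest lies on the shelf, with rim corners near (258,178), (321,160) and (336,213) and tongue tip at (244..273,55). Next I'll measure the shelf, clamp and nest from the depth.

```bash
cat >> h.py <<'E'
def cloud(f):
    K=np.array(f['K']);q=f['rotation']
    from scipy.spatial.transform import Rotation as Ro
    R=Ro.from_quat([q[1],q[2],q[3],q[0]]).as_matrix()
    v,u=np.indices(f['z_map'].shape);z=f['z_map']
    P=np.stack([(u-K[0,2])/K[0,0]*z,-(v-K[1,2])/K[1,1]*z,-z],-1)
    return P@R.T+np.array(f['xyz'])
def load(n): 
    d=np.load('pics/'+n+'.npz');return {k:d[k] for k in d}
E
python3 - <<'E'
from h import *
for n in ['wrist0','w2']:
    f=load(n);P=cloud(f)
    m=(f['z_map']>0)&(abs(P[...,2]-.13)<.004)
    print(n,'shelf z',np.median(P[m][:,2]), m.sum())
    # front edge: per row leftmost shelf px in run
    xs=[]
    for v in range(0,420,4):
        u=np.where(m[v])[0]
        u=u[(P[v,u,0]>.5)&(P[v,u,0]<.75)]
        if len(u)>40: xs.append((v,u[0],*np.round(P[v,u[0]],4),u[-1],*np.round(P[v,u[-1],:2],4)))
    for x in xs[::3]: print(*x)
f=load('w2');P=cloud(f)
m=(abs(P[...,2]-.166)<.006)&(P[...,0]<.7)&(P[...,0]>.5)&(f['z_map']>0)
c=max(cv2.findContours(m.astype(np.uint8),0,2)[0],key=cv2.contourArea)
print('rim z',np.median(P[m][:,2]))
Q=P[m][:,:2].astype(np.float32);print('rim rect',cv2.minAreaRect(Q))
m=(abs(P[...,2]-.136)<.0025)&(P[...,0]<.7)&(P[...,0]>.53)&(f['z_map']>0)
cv2.imwrite('pics/m.png',np.hstack([m*255.]))
E
```

```text
wrist0 shelf z 0.12903869710865581 65465
0 179 0.5589 0.139 0.129 406 0.7047 0.1389
12 181 0.5593 0.1324 0.1278 392 0.6967 0.1323
24 183 0.5602 0.1252 0.1282 382 0.691 0.1254
36 185 0.561 0.118 0.1284 376 0.6871 0.1179
48 187 0.5617 0.1109 0.1279 373 0.6855 0.1105
60 189 0.5626 0.1034 0.1284 374 0.6871 0.1034
72 191 0.5635 0.0958 0.1283 379 0.6898 0.0953
84 193 0.5643 0.0882 0.1282 466 0.7493 0.088
96 195 0.5649 0.0804 0.1273 465 0.7492 0.0803
108 265 0.6136 0.0724 0.129 461 0.7495 0.0726
120 267 0.6148 0.0644 0.1279 459 0.7493 0.0645
132 268 0.6155 0.0561 0.128 457 0.7493 0.0563
144 269 0.6163 0.048 0.1322 456 0.7498 0.048
156 211 0.5745 0.0393 0.1304 453 0.7483 0.0396
168 209 0.5731 0.031 0.1329 453 0.7499 0.0308
180 208 0.5711 0.0216 0.1292 451 0.7493 0.0221
192 211 0.5728 0.0126 0.1293 449 0.7493 0.013
204 213 0.5736 0.0031 0.128 447 0.7489 0.0039
216 215 0.5746 -0.0063 0.1282 446 0.7498 -0.0057
228 217 0.5757 -0.0158 0.1285 444 0.7492 -0.015
240 219 0.5769 -0.0254 0.1291 443 0.7496 -0.0247
252 221 0.578 -0.0355 0.1287 441 0.7491 -0.0344
264 223 0.579 -0.0459 0.1282 381 0.7039 -0
[... 992 characters left out ...]
6
156 236 0.5833 -0.0912 0.1276 407 0.7495 -0.0912
168 238 0.585 -0.1027 0.129 406 0.7496 -0.1028
180 240 0.5864 -0.1148 0.1276 404 0.7494 -0.115
192 242 0.588 -0.1271 0.1274 404 0.7496 -0.1267
204 243 0.5887 -0.1394 0.1277 402 0.7491 -0.1392
216 245 0.5904 -0.1518 0.1285 401 0.7495 -0.152
228 247 0.592 -0.1651 0.1276 400 0.7493 -0.1646
240 249 0.5939 -0.1775 0.1295 398 0.7485 -0.1777
252 250 0.5944 -0.1922 0.1265 373 0.7239 -0.1915
rim z 0.16496616222044783
rim rect ((0.6412239670753479, -0.12934993207454681), (0.060156650841236115, 0.060659121721982956), 15.468109130859375)[ WARN:0@0.840] global loadsave.cpp:1063 imwrite_ Unsupported depth image for selected encoder is fallbacked to CV_8U.
```

View pics/m.png

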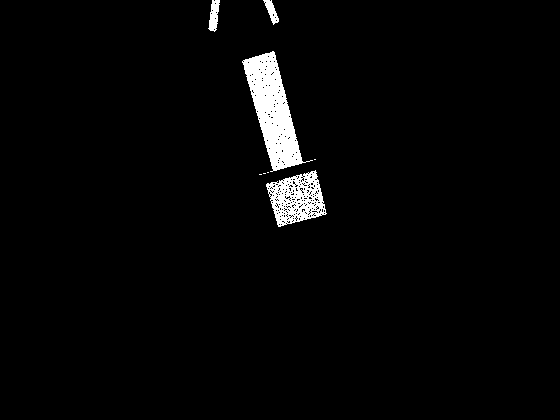

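```bash
python3 - <<'E'
from h import *
f=load('wrist0');P=cloud(f);
# edge fit
E=[]
for g in ('wrist0','w2'):
    ff=load(g);PP=cloud(ff);m=(ff['z_map']>0)&(abs(PP[...,2]-.129)<.003)
    for v in range(0,360,2):
        u=np.where(m[v])[0];u=u[(PP[v,u,0]>.5)&(PP[v,u,0]<.6)]
        if len(u): E.append(pt(ff,u[0]-.5,v,.129)[:2])
E=np.array(E);p=np.polyfit(E[:,1],E[:,0],1)
for _ in range(4):
    r=E[:,0]-np.polyval(p,E[:,1]);E=E[abs(r)<max(.0015,2*np.std(r)) ];p=np.polyfit(E[:,1],E[:,0],1)
yaw=np.arctan(-p[0]);print('yaw',yaw,np.degrees(yaw),'res',np.std(E[:,0]-np.polyval(p,E[:,1])),p)
m=(abs(P[...,2]-.145)<.003)&(f['z_map']>0)&(P[...,0]<.66)&(P[...,0]>.53)&(P[...,1]>.03)&(P[...,1]<.12)
n,l,s,c=cv2.connectedComponentsWithStats(m.astype(np.uint8))
for i in range(1,n):
    if s[i,4]>100:
        Q=P[l==i];print(s[i],np.median(Q[:,2]),cv2.minAreaRect(Q[:,:2].astype(np.float32)))
m=(P[...,2]<.142)&(P[...,2]>.132)&(f['z_map']>0)&(P[...,0]<.66)&(P[...,0]>.53)&(P[...,1]>.01)&(P[...,1]<.14)
n,l,s,c=cv2.connectedComponentsWithStats(m.astype(np.uint8))
for i in range(1,n):
    if s[i,4]>100:
        Q=P[l==i];print(s[i],np.median(Q[:,2]),cv2.minAreaRect(Q[:,:2].astype(np.float32)))
# tongue from w2
f=load('w2');P=cloud(f)
m=(abs(P[...,2]-.135)<.003)&(f['z_map']>0);n,l,s,c=cv2.connectedComponentsWithStats(m.astype(np.uint8))
for i in range(1,n):
    if s[i,4]>500:
        Q=P[l==i];print('T',s[i],np.median(Q[:,2]),cv2.minAreaRect(Q[:,:2].astype(np.float32)))
E
python3 - <<'E'
import cv2
i=cv2.imread('pics/wrist0.png')[40:240,120:320];cv2.imwrite('pics/crop.png',cv2.resize(i,(600,600),interpolation=cv2.INTER_CUBIC))
E
```

```text
yaw 0.10917901528897572 6.255496787452597 res 0.00036018177249005435 [-0.1096149   0.57358183]
[194  77  62  19 723] 0.14309762926810668 ((0.5880110859870911, 0.08555864542722702), (0.039967868477106094, 0.008039438165724277), 6.251479625701904)
[ 191  100   78   54 3091] 0.14512616343089418 ((0.5908078551292419, 0.05981391668319702), (0.048145852982997894, 0.030054425820708275), 6.359447479248047)
[260 146  23  34 311] 0.13706325633971933 ((0.6177695393562317, 0.03572743758559227), (0.00606163777410984, 0.02498040907084942), 23.663782119750977)
[197 153  14  35 339] 0.13694629236680955 ((0.5698504447937012, 0.030333641916513443), (0.02522176504135132, 0.006273333448916674), 79.70994567871094)
T [ 242   51   71  121 3762] 0.13504872704261464 ((0.6231146454811096, -0.05030486732721329), (0.04147886857390404, 0.10212179273366928), 15.262094497680664)
T [ 266  170   61   57 2299] 0.13416244322624027 ((0.6419416666030884, -0.13197456300258636), (0.050156887620687485, 0.04521676525473595), 15.308483123779297)
```

View pics/crop.png

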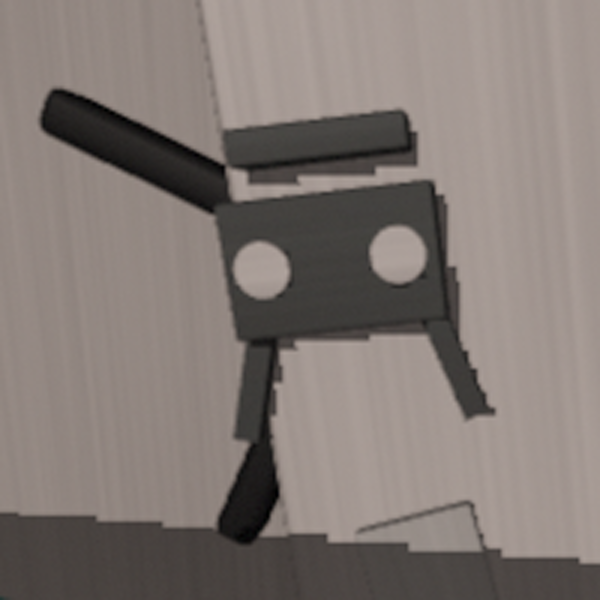

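The nest choice is confirmed by its grey aluminium colour and its place on the shelf. The crop shows the stop block, the bridge, the flared cheeks and the tongue tip. Measured in world axes:

| Item | Position | Other |
|---|---|---|
| Shelf | – | yaw 6.25° |
| Bridge | (0.5908, 0.0598) | top z 0.145 |
| Stop face | (0.5884, 0.0817) | – |
| Nest | (0.6412, -0.1294) | yaw about 15.4°, rim z 0.165 |
| Nest home | (0.6028, -0.0495) | – |

Next I'll grasp the cup from above, across its x faces.

```bash
python3 -m handwheel '[{"dx":0.016,"dy":0.009,"dz":0.03,"ax":0,"ay":0,"az":-0.15},{"dx":0.016,"dy":0.009,"dz":0.05,"ax":0,"ay":0,"az":-0.268},{"dx":0.016,"dy":0.009,"dz":0.07,"ax":0,"ay":0,"az":-0.268},{"dx":0.016,"dy":0.009,"dz":0.07,"ax":0,"ay":0,"az":-0.268}]'
python3 - <<'E'
from h import *
s=manip.state();print(s['tool_pos'],s['tool_rot'])
f=grab('side','s3.png')
cv2.imwrite('pics/s3.png',cv2.resize(f['image'][100:300,120:340],(660,600)))
E
```

```text
time: 1.4
tool_pos: [0.6394, -0.1274, 0.2128]
tool_rot: [-0.001, 0.991, 0.133, -0.003]
contact_force: [-1.1, 0.7, -0.0]
gripper_width: 1.0
[ 0.63935921 -0.12738582  0.21275423] [-0.00136764  0.99105369  0.13343083 -0.00263241]
```

View pics/s3.png

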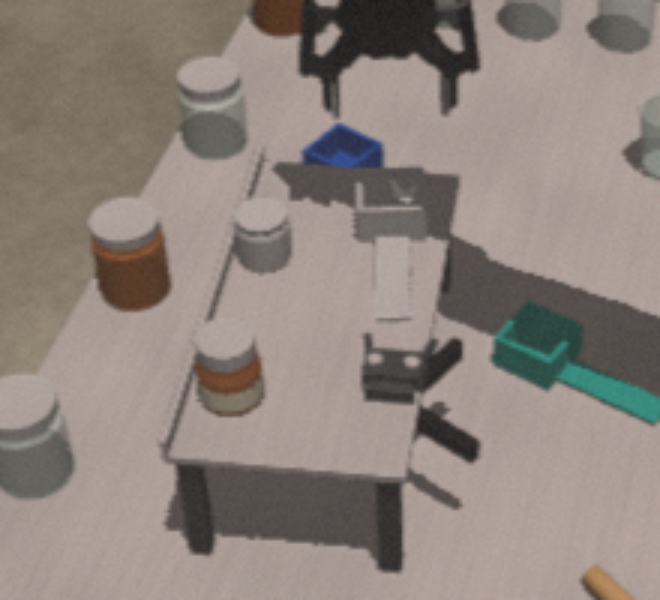

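The gripper stands over the cup, which is at crop (390,210). I'll go down now and then close.

```bash
python3 -m handwheel '[{"dx":0,"dy":0,"dz":0.03,"ax":0,"ay":0,"az":0},{"dx":0,"dy":0,"dz":0.055,"ax":0,"ay":0,"az":0},{"dx":0,"dy":0,"dz":0.075,"ax":0,"ay":0,"az":0},{"dx":0,"dy":0,"dz":0.077,"ax":0,"ay":0,"az":0},{"dx":0,"dy":0,"dz":0.077,"ax":0,"ay":0,"az":0}]'
python3 - <<'E'
from h import *
s=manip.state();print(s['tool_pos'],s['contact_force'])
f=grab('side','s4.png')
cv2.imwrite('pics/s4.png',cv2.resize(f['image'][100:300,120:340],(660,600)))
E
```

```text
time: 2.08
tool_pos: [0.6416, -0.1292, 0.1405]
tool_rot: [0.0, 0.991, 0.134, 0.001]
contact_force: [0.1, 0.0, -0.0]
gripper_width: 0.999
[ 0.64160393 -0.12915005  0.14053051] [ 0.12958908  0.00979243 -0.03189748]
```

View pics/s4.png

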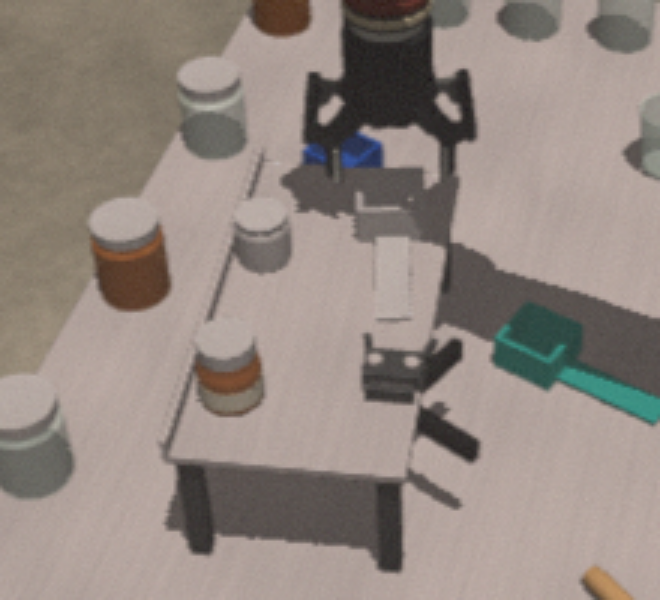

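```bash
python3 -m handwheel '[{"dx":0,"dy":0,"dz":0,"ax":0,"ay":0,"az":0},{"dx":0,"dy":0,"dz":0,"ax":0,"ay":0,"az":0},{"dx":0,"dy":0,"dz":0,"ax":0,"ay":0,"az":0},{"dx":0,"dy":0,"dz":0,"ax":0,"ay":0,"az":0},{"dx":0,"dy":0,"dz":0,"ax":0,"ay":0,"az":0}]' 130
python3 - <<'E'
from h import *
f=grab('wrist','w5.png');np.savez('pics/w5.npz',**f)
E
```

```text
time: 2.75
tool_pos: [0.641, -0.129, 0.1394]
tool_rot: [-0.0, 0.991, 0.134, 0.0]
contact_force: [0.4, 0.0, -0.2]
gripper_width: 0.488
```

View pics/w5.png

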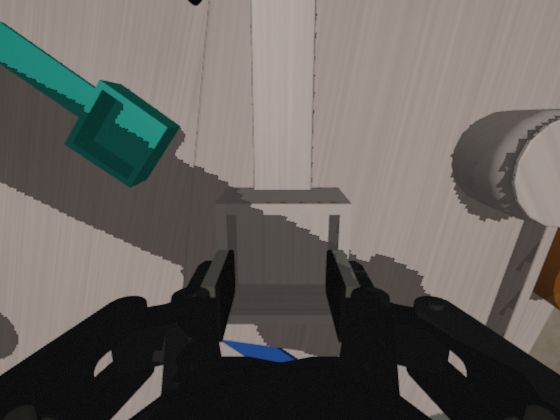

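The gripper reached its commanded opening, so the pads don't appear to be on the outer faces. I'll measure where the cup is.

```bash
python3 - <<'E'
from h import *
f=load('w5');P=cloud(f)
print(f['xyz'],f['rotation'])
for u,v in [(282,196),(222,230),(345,230),(282,300),(250,262),(225,300),(335,300),(232,262),(333,262),(210,280),(355,285),(282,240),(222,322)]: print(u,v,np.round(P[v,u],4))
m=(abs(P[...,2]-.165)<.003)&(f['z_map']>0)
Q=P[m];print(cv2.minAreaRect(Q[:,:2].astype(np.float32)))
i=f['image'][170:370,150:420];cv2.imwrite('pics/w5c.png',cv2.resize(i,(800,592),interpolation=cv2.INTER_CUBIC))
E
```

```text
[ 0.62322635 -0.06542789  0.3059024 ] [ 0.98209155 -0.13223444 -0.01739244  0.13307043]
282 196 [ 0.6337 -0.1003  0.1491]
222 230 [ 0.6111 -0.1188  0.1651]
345 230 [ 0.6636 -0.1041  0.1657]
282 300 [ 0.6485 -0.1535  0.1507]
250 262 [ 0.6276 -0.1449  0.1338]
225 300 [ 0.6207 -0.1362  0.1915]
335 300 [ 0.6608 -0.1238  0.1936]
232 262 [ 0.619  -0.1308  0.169 ]
333 262 [ 0.6586 -0.1138  0.182 ]
210 280 [ 0.6139 -0.1259  0.1979]
355 285 [ 0.6633 -0.1127  0.2006]
282 240 [ 0.6414 -0.1276  0.1337]
222 322 [ 0.6219 -0.1395  0.2005]
((0.6808573007583618, -0.10384908318519592), (0.1611628383398056, 0.07260419428348541), 31.541696548461914)
```

View pics/w5c.png

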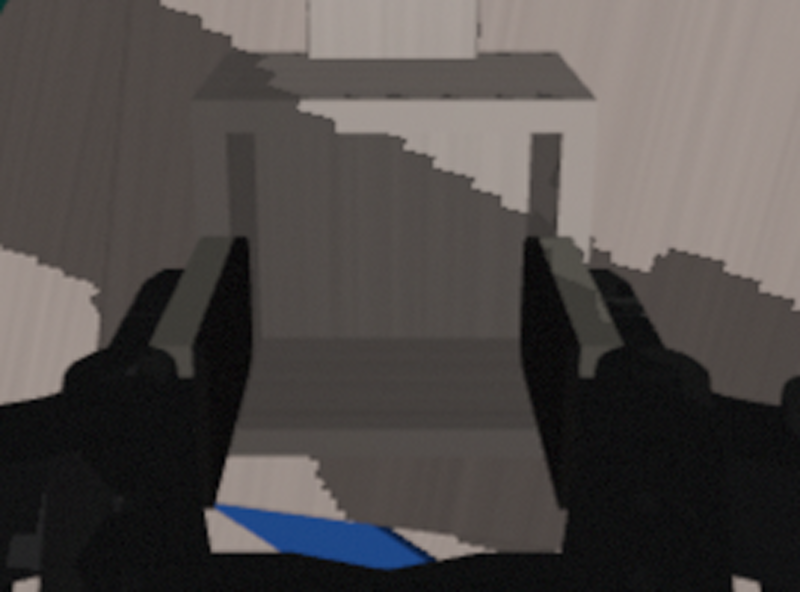

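```bash
python3 - <<'E'
from h import *
f=load('w5');P=cloud(f)
R=np.array([[np.cos(.268),np.sin(.268)],[-np.sin(.268),np.cos(.268)]])
for v in (244,252,258,264,275,290,310):
    print(v,[(u,*np.round(np.r_[R@(P[v,u,:2]-[.6412,-.1294]),P[v,u,2]]*1000).astype(int)) for u in list(range(200,240,4))+list(range(322,362,5))])
E
```

```text
244 [(200, np.int64(-46), np.int64(-3), np.int64(129)), (204, np.int64(-43), np.int64(-2), np.int64(129)), (208, np.int64(-41), np.int64(-2), np.int64(130)), (212, np.int64(-39), np.int64(-3), np.int64(128)), (216, np.int64(-29), np.int64(11), np.int64(165)), (220, np.int64(-28), np.int64(11), np.int64(165)), (224, np.int64(-26), np.int64(11), np.int64(165)), (228, np.int64(-25), np.int64(10), np.int64(161)), (232, np.int64(-25), np.int64(5), np.int64(147)), (236, np.int64(-25), np.int64(-1), np.int64(133)), (322, np.int64(23), np.int64(-1), np.int64(133)), (327, np.int64(25), np.int64(0), np.int64(134)), (332, np.int64(25), np.int64(6), np.int64(150)), (337, np.int64(26), np.int64(11), np.int64(163)), (342, np.int64(27), np.int64(12), np.int64(165)), (347, np.int64(30), np.int64(12), np.int64(165)), (352, np.int64(40), np.int64(-2), np.int64(129)), (357, np.int64(43), np.int64(-2), np.int64(129))]
252 [(200, np.int64(-46), np.int64(-7), np.int64(130)), (204, np.int64(-44), np.int64(-7), np.int64(129)), (208, np.int64(-42), np.int64(-8), np.int64(128)), (212, np.int64(-39), np.int64(
[... 4581 characters left out ...]
 np.int64(-23), np.int64(1), np.int64(203)), (220, np.int64(-22), np.int64(1), np.int64(202)), (224, np.int64(-22), np.int64(-4), np.int64(194)), (228, np.int64(-22), np.int64(-9), np.int64(185)), (232, np.int64(-24), np.int64(-25), np.int64(161)), (236, np.int64(-22), np.int64(-24), np.int64(161)), (322, np.int64(20), np.int64(-25), np.int64(161)), (327, np.int64(23), np.int64(-25), np.int64(161)), (332, np.int64(20), np.int64(-7), np.int64(189)), (337, np.int64(21), np.int64(-2), np.int64(198)), (342, np.int64(21), np.int64(2), np.int64(203)), (347, np.int64(22), np.int64(5), np.int64(208)), (352, np.int64(21), np.int64(11), np.int64(218)), (357, np.int64(23), np.int64(11), np.int64(218))]
```

Depth shows the pad ends at z≈0.169, just above the rim (0.165), though the TCP reads 0.139. I'll cross-check with the fixed cameras.

```bash
python3 - <<'E'
from h import *
print(manip.state()['tool_pos'])
R=np.array([[np.cos(.268),np.sin(.268)],[-np.sin(.268),np.cos(.268)]])
for n in ('side','scene'):
    f=grab(n);np.savez('pics/%s6.npz'%n,**f);P=cloud(f)
    L=(P[...,:2]-[.6412,-.1294])@R.T
    m=(f['z_map']>0)&(abs(L[...,0])<60)&(abs(L[...,0])<.06)&(abs(L[...,1])<.02)&(P[...,2]>.14)&(P[...,2]<.22)
    v,u=np.where(m);print(n,m.sum(),u.min(),u.max(),v.min(),v.max())
    for a in range(140,220,6):
        k=m&(P[...,2]*1000>=a)&(P[...,2]*1000<a+6)
        if k.sum(): print(a,k.sum(),np.round(L[k].min(0)*1000),np.round(L[k].max(0)*1000), f['image'][k].mean(0).round())
    i=f['image'][max(v.min()-40,0):v.max()+40,u.min()-50:u.max()+50];cv2.imwrite('pics/%s6.png'%n,cv2.resize(i,None,fx=4,fy=4,interpolation=cv2.INTER_CUBIC)[:600,:800])
E
```

```text
[ 0.64097213 -0.12899225  0.13940778]
side 264 229 270 143 168
140 6 [-17. -20.] [ 18. -18.] [82. 86. 92.]
146 6 [-22. -20.] [20.  8.] [80. 82. 88.]
152 4 [ -7. -19.] [ 23. -17.] [78. 82. 86.]
158 21 [-25. -20.] [31. 19.] [ 97. 101. 108.]
164 11 [-25. -20.] [33. 18.] [77. 81. 87.]
170 15 [-30.   3.] [36. 18.] [71. 74. 78.]
176 18 [-30.   5.] [35. 15.] [60. 62. 66.]
182 17 [-28.   5.] [35. 17.] [61. 64. 68.]
188 20 [-31.   2.] [35. 15.] [56. 58. 62.]
194 13 [-30.   7.] [35. 19.] [63. 64. 67.]
200 20 [-36.   2.] [39. 16.] [73. 70. 74.]
206 25 [-46.   4.] [44. 17.] [54. 51. 52.]
212 57 [-51.  -8.] [54. 18.] [48. 47. 50.]
218 31 [-51.  -8.] [51. 19.] [49. 49. 54.]
scene 299 242 259 202 235
140 46 [-27. -20.] [36. 19.] [90. 92. 98.]
146 35 [-28. -20.] [35. 19.] [90. 92. 98.]
152 36 [-26. -19.] [37. 19.] [90. 92. 98.]
158 44 [-27. -19.] [36. 19.] [91. 93. 99.]
164 33 [-24. -18.] [37. 19.] [ 95.  98. 104.]
170 9 [-20. -10.] [36. 10.] [61. 63. 65.]
176 20 [-20. -10.] [38. 10.] [52. 54. 55.]
182 20 [-23. -10.] [38. 10.] [48. 49. 50.]
188 16 [ 26. -10.] [37. 10.] [45. 46. 46.]
194 9 [32. -5.] [38.  7.] [32. 32. 31.]
200 1 [-21.  -6.] [-21.  -6.] [30. 29. 29.]
206 2 [ 47. -11.] [50. 10.] [64. 66. 68.]
212 20 [ 29. -12.] [57. 13.] [35. 35. 35.]
218 8 [ 28. -11.] [55.  8.] [32. 31. 30.]
```

View pics/side6.png

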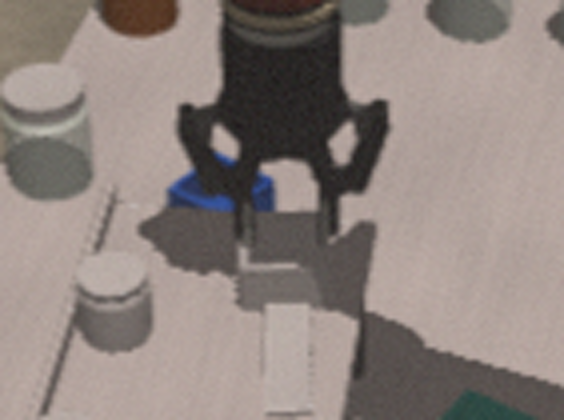

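View pics/scene6.png

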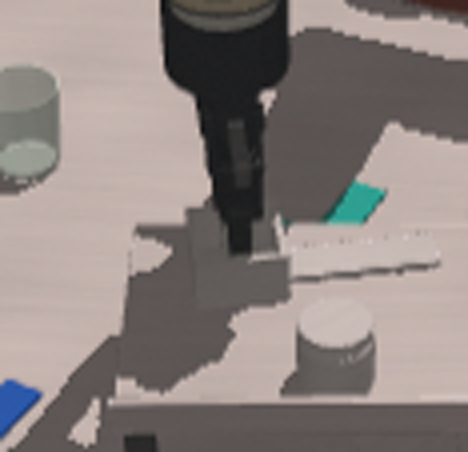

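All three cameras agree that the pad ends sit about 29 mm above the reported TCP. I'll check this with the gripper open as well, from the saved frames.

```bash
python3 - <<'E'
from h import *
for n,t in (('wrist0',[.6245,0,.2054]),('w2',[.625,-.121,.2865])):
    f=load(n);P=cloud(f)-t
    m=(f['z_map']>0)&(abs(P[...,0])<.065)&(abs(P[...,0])>.03)&(abs(P[...,1])<.02)&(P[...,2]>-.03)&(P[...,2]<.06)
    for a in range(-30,60,5):
        k=m&(P[...,2]*1000>=a)&(P[...,2]*1000<a+5)
        if k.sum():print(n,a,k.sum(),np.round(P[k].min(0)*1000),np.round(P[k].max(0)*1000))
E
```

```text
wrist0 35 197 [-44. -11.  36.] [48.  9. 40.]
wrist0 40 544 [-55. -12.  40.] [55. 11. 45.]
wrist0 45 727 [-57. -13.  45.] [56. 11. 50.]
wrist0 50 830 [-57. -12.  50.] [56. 11. 55.]
wrist0 55 953 [-57. -12.  55.] [56. 11. 60.]
w2 35 45 [-43. -10.  38.] [44.  7. 40.]
w2 40 425 [-49. -12.  40.] [50. 10. 45.]
w2 45 657 [-56. -12.  45.] [56. 11. 50.]
w2 50 818 [-56. -12.  50.] [57. 11. 55.]
w2 55 889 [-56. -13.  55.] [57. 11. 60.]
```

When open the offset is +37 mm, and at a 42 mm gap it is +29 mm, so shut it is about +24 mm. The real fingertips are therefore about 24 mm behind the reported TCP. I'll allow for that by opening, going down 29 mm and closing again.

```bash
python3 -m handwheel '[{"dx":0,"dy":0,"dz":0,"ax":0,"ay":0,"az":0},{"dx":0,"dy":0,"dz":0,"ax":0,"ay":0,"az":0},{"dx":0,"dy":0,"dz":0,"ax":0,"ay":0,"az":0},{"dx":0,"dy":0,"dz":0.015,"ax":0,"ay":0,"az":0},{"dx":0,"dy":0,"dz":0.029,"ax":0,"ay":0,"az":0}]' 0
python3 -m handwheel '[{"dx":0,"dy":0,"dz":0,"ax":0,"ay":0,"az":0},{"dx":0,"dy":0,"dz":0,"ax":0,"ay":0,"az":0},{"dx":0,"dy":0,"dz":0,"ax":0,"ay":0,"az":0},{"dx":0,"dy":0,"dz":0,"ax":0,"ay":0,"az":0},{"dx":0,"dy":0,"dz":0,"ax":0,"ay":0,"az":0}]' 130
python3 - <<'E'
from h import *
f=grab('wrist','w7.png');np.savez('pics/w7.npz',**f)
E
```

```text
time: 3.52
tool_pos: [0.6405, -0.1289, 0.1089]
tool_rot: [-0.0, 0.991, 0.134, -0.0]
contact_force: [-0.2, -0.5, -0.2]
gripper_width: 1.001
time: 4.15
tool_pos: [0.6407, -0.1289, 0.11]
tool_rot: [-0.0, 0.991, 0.134, -0.0]
contact_force: [1.0, -0.5, -3.1]
gripper_width: 0.691
```

View pics/w7.png

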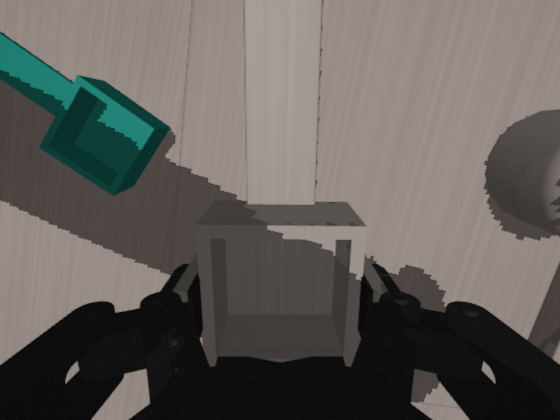

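The cup is now gripped, with a width of 0.69, or about 59 mm. Next I'll align it with the channel line, then re-measure.

```bash
python3 -m handwheel '[{"dx":-0.007,"dy":-0.001,"dz":-0.0005,"ax":0,"ay":0,"az":0.04},{"dx":-0.014,"dy":-0.002,"dz":-0.0005,"ax":0,"ay":0,"az":0.08},{"dx":-0.022,"dy":-0.0035,"dz":-0.0005,"ax":0,"ay":0,"az":0.12},{"dx":-0.0287,"dy":-0.0046,"dz":-0.0005,"ax":0,"ay":0,"az":0.159},{"dx":-0.0287,"dy":-0.0046,"dz":-0.0005,"ax":0,"ay":0,"az":0.159}]'
cat > meas.py <<'E'
from h import *
import sys
f=grab('wrist',sys.argv[1]+'.png');np.savez('pics/'+sys.argv[1]+'.npz',**f)
P=cloud(f);s=manip.state();print('tool',s['tool_pos'].round(4),'F',s['contact_force'].round(2),s['gripper_width'])
yaw=.1092;xh=np.array([np.cos(yaw),np.sin(yaw)]);yh=np.array([-np.sin(yaw),np.cos(yaw)])
B=np.array([.5908,.0598])
D=P[...,:2]-B;X=D@xh;Y=D@yh;Z=P[...,2]
ok=f['z_map']>0
# tongue edges on slices in y'
m=ok&(abs(Z-.135)<.0027)&(abs(X)<.05)&(Y<-.013)&(Y>-.11)
n,l,st,c=cv2.connectedComponentsWithStats(m.astype(np.uint8))
i=1+np.argmax(st[1:,4]);k=l==i
L=[]
for y in np.arange(-.1,-.012,.005):
    q=k&(Y>y)&(Y<y+.005)
    if q.sum()>30: L.append((y+.0025,X[q].min(),X[q].max(),Z[q].mean()))
L=np.array(L);print('tongue',(L*1000).round(1).tolist())
mid=(L[:,1]+L[:,2])/2;p=np.polyfit(L[:,0],mid,1);print('tip y',Y[k].max(),'rel yaw',-p[0],'x at tip',np.polyval(p,Y[k].max()),'x at cup',np.polyval(p,-.11))
m=ok&(abs(Z-.146)<.002)&(abs(X)<.04)&(abs(Y)<.03)
if m.sum()>50: print('bridge',X[m].min(),X[m].max(),Y[m].min(),Y[m].max(),np.median(Z[m]))
E
python3 meas.py w8
```

```text
time: 4.82
tool_pos: [0.6115, -0.1322, 0.1109]
tool_rot: [-0.0, 0.999, 0.054, -0.0]
contact_force: [0.9, -0.2, -4.1]
gripper_width: 0.689
tool [ 0.6119 -0.1322  0.111 ] F [ 0.28  0.07 -4.39] 0.6873857138037991
tongue [[-97.5, -14.5, 15.1, 136.1], [-92.5, -14.8, 15.4, 136.1], [-87.5, -14.7, 15.3, 136.0], [-82.5, -14.5, 15.3, 135.8]]
tip y -0.08409651746738571 rel yaw -0.005742097393965443 x at tip 0.0003665215562117799 x at cup 0.00021778123666662597
```

View pics/w8.png

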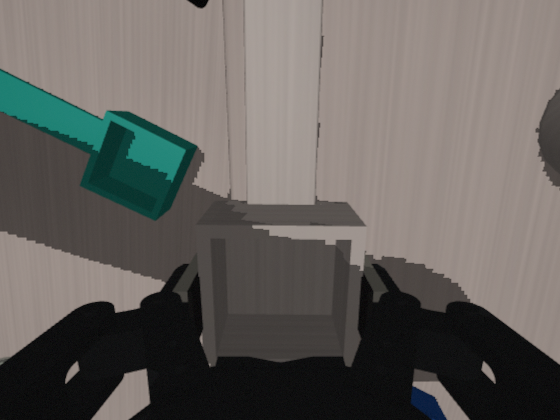

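The tongue is centred in x within 0.4 mm and its relative yaw is about 0. Fz of -4.4 N shows the nest is just lifted, so I'll lower it about 0.8 mm and advance along the channel.

```bash
python3 -m handwheel '[{"dx":0,"dy":0,"dz":0.0008,"ax":0,"ay":0,"az":0},{"dx":0,"dy":-0.009,"dz":0.0008,"ax":0,"ay":0,"az":0},{"dx":0,"dy":-0.018,"dz":0.0008,"ax":0,"ay":0,"az":0},{"dx":0,"dy":-0.027,"dz":0.0008,"ax":0,"ay":0,"az":0},{"dx":0,"dy":-0.035,"dz":0.0008,"ax":0,"ay":0,"az":0}]'
python3 meas.py w9
```

```text
time: 5.5
tool_pos: [0.6082, -0.0965, 0.1101]
tool_rot: [-0.0, 0.999, 0.055, -0.0]
contact_force: [-0.5, 0.1, -3.3]
gripper_width: 0.694
tool [ 0.6081 -0.0956  0.1101] F [-0.25  0.4  -3.77] 0.6911646344939089
tongue [[-97.5, -14.6, 15.5, 135.3], [-92.5, -14.4, 15.4, 135.4], [-87.5, -14.3, 15.5, 135.4], [-82.5, -14.2, 15.4, 135.3], [-77.5, -14.5, 15.6, 135.3], [-72.5, -14.4, 15.5, 135.3], [-67.5, -14.3, 15.6, 135.3], [-62.5, -14.0, 15.5, 135.3], [-57.5, -14.4, 15.9, 135.3], [-52.5, -14.2, 15.6, 135.3], [-47.5, -14.1, 15.9, 135.1]]
tip y -0.047951871432871045 rel yaw -0.007276534101210485 x at tip 0.0008130242665615377 x at cup 0.00036152894312653137
```

View pics/w9.png

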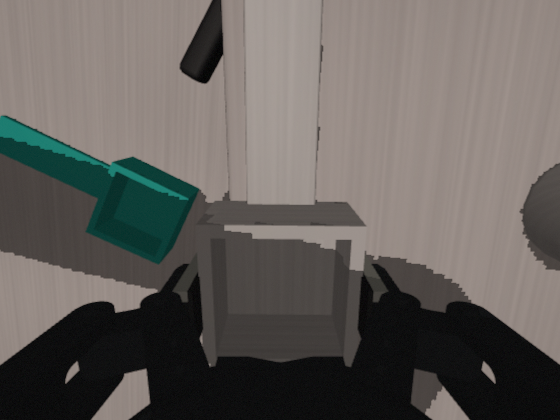

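```bash
python3 -m handwheel '[{"dx":-0.0006,"dy":-0.004,"dz":0.0002,"ax":0,"ay":0,"az":-0.006},{"dx":-0.0006,"dy":-0.009,"dz":0.0002,"ax":0,"ay":0,"az":-0.006},{"dx":-0.0006,"dy":-0.014,"dz":0.0002,"ax":0,"ay":0,"az":-0.006},{"dx":-0.0006,"dy":-0.019,"dz":0.0002,"ax":0,"ay":0,"az":-0.006}]'
python3 meas.py w10
```

```text
time: 6.05
tool_pos: [0.6056, -0.0783, 0.1099]
tool_rot: [-0.0, 0.998, 0.057, 0.0]
contact_force: [0.1, -0.3, -3.1]
gripper_width: 0.693
tool [ 0.6055 -0.0777  0.1099] F [-0.52  0.19 -4.15] 0.689878400906574
tongue [[-97.5, -15.5, 14.4, 135.2], [-92.5, -15.4, 14.1, 135.2], [-87.5, -15.2, 14.5, 135.2], [-82.5, -15.6, 14.3, 135.1], [-77.5, -15.5, 14.4, 135.2], [-72.5, -15.4, 14.3, 135.2], [-67.5, -15.3, 14.5, 135.2], [-62.5, -15.2, 14.3, 135.1], [-57.5, -15.6, 14.6, 135.1], [-52.5, -15.4, 14.3, 135.1], [-47.5, -15.3, 14.5, 135.1], [-42.5, -15.2, 14.4, 135.1], [-37.5, -15.4, 14.6, 135.1], [-32.5, -15.4, 14.6, 135.0]]
tip y -0.029898610258210293 rel yaw -0.003205460431938441 x at tip -0.00037253754076261 x at cup -0.0006292993761231967
```

The tip is about 8 mm under the bridge with no contact. Next I'll go on 20 mm, then creep.

```bash
python3 -m handwheel '[{"dx":0.0004,"dy":-0.005,"dz":0,"ax":0,"ay":0,"az":0},{"dx":0.0004,"dy":-0.01,"dz":0,"ax":0,"ay":0,"az":0},{"dx":0.0004,"dy":-0.015,"dz":0,"ax":0,"ay":0,"az":0},{"dx":0.0004,"dy":-0.02,"dz":0,"ax":0,"ay":0,"az":0},{"dx":0.0004,"dy":-0.02,"dz":0,"ax":0,"ay":0,"az":0}]'
python3 meas.py w11
```

```text
time: 6.72
tool_pos: [0.6036, -0.0582, 0.1099]
tool_rot: [-0.0, 0.998, 0.058, -0.0]
contact_force: [0.1, -0.2, -3.6]
gripper_width: 0.689
tool [ 0.6037 -0.0585  0.1099] F [ 0.21 -0.06 -3.79] 0.6827880359001389
tongue [[-87.5, -30.3, 29.6, 135.3], [-82.5, -15.5, 14.6, 135.2], [-77.5, -15.3, 14.5, 135.2], [-72.5, -15.2, 14.4, 135.2], [-67.5, -15.0, 14.7, 135.2], [-62.5, -15.4, 14.4, 135.1], [-57.5, -15.3, 14.7, 135.2], [-52.5, -15.3, 14.5, 135.1], [-47.5, -15.1, 14.7, 135.1], [-42.5, -15.0, 14.6, 135.1], [-37.5, -15.4, 14.8, 135.1], [-32.5, -15.2, 14.6, 135.1], [-27.5, -15.1, 14.8, 135.1], [-22.5, -15.1, 14.6, 135.1], [-17.5, -15.4, 14.9, 135.1], [-12.5, -15.2, 14.6, 135.1]]
tip y -0.013658995352258008 rel yaw -0.0026601808138353193 x at tip -0.0002051739916915111 x at cup -0.0004614584838410537
bridge -0.023485543573136418 0.02417483363725164 -0.015468182847601045 -0.012796750479554787 0.14485281911572945
```

View pics/w11.png

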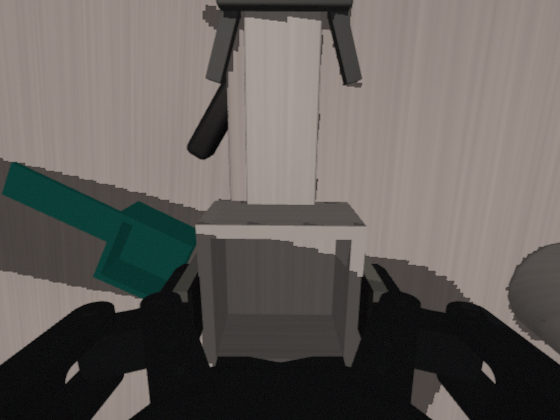

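About 9 mm remain. The tongue is visible running under the bridge at (283,10).

```bash
python3 -m handwheel '[{"dx":0,"dy":-0.002,"dz":0,"ax":0,"ay":0,"az":0},{"dx":0,"dy":-0.004,"dz":0,"ax":0,"ay":0,"az":0},{"dx":0,"dy":-0.006,"dz":0,"ax":0,"ay":0,"az":0},{"dx":0,"dy":-0.006,"dz":0,"ax":0,"ay":0,"az":0}]'
python3 -m handwheel '[{"dx":0,"dy":-0.0007,"dz":0,"ax":0,"ay":0,"az":0},{"dx":0,"dy":-0.0014,"dz":0,"ax":0,"ay":0,"az":0}]'
python3 -m handwheel '[{"dx":0,"dy":-0.0005,"dz":0,"ax":0,"ay":0,"az":0},{"dx":0,"dy":-0.0005,"dz":0,"ax":0,"ay":0,"az":0}]'

```

```text
time: 7.28
tool_pos: [0.603, -0.0525, 0.1099]
tool_rot: [-0.0, 0.998, 0.058, -0.0]
contact_force: [0.8, -0.2, -3.5]
gripper_width: 0.689
time: 7.52
tool_pos: [0.6029, -0.0513, 0.1099]
tool_rot: [-0.0, 0.998, 0.057, -0.0]
contact_force: [-0.9, 0.8, -3.4]
gripper_width: 0.692
time: 7.78
tool_pos: [0.6028, -0.0508, 0.1099]
tool_rot: [0.0, 0.998, 0.057, -0.0]
contact_force: [-1.1, 0.4, -3.8]
gripper_width: 0.689
```

```bash
python3 -m handwheel '[{"dx":0,"dy":-0.0005,"dz":0,"ax":0,"ay":0,"az":0},{"dx":0,"dy":-0.0005,"dz":0,"ax":0,"ay":0,"az":0}]'
python3 -m handwheel '[{"dx":0,"dy":-0.0005,"dz":0,"ax":0,"ay":0,"az":0},{"dx":0,"dy":-0.0005,"dz":0,"ax":0,"ay":0,"az":0}]'
```

```text
time: 8.02
tool_pos: [0.6027, -0.0503, 0.1099]
tool_rot: [0.0, 0.998, 0.057, 0.0]
contact_force: [-0.3, 0.2, -3.5]
gripper_width: 0.693
time: 8.28
tool_pos: [0.6027, -0.0498, 0.1099]
tool_rot: [0.0, 0.998, 0.057, -0.0]
contact_force: [-0.2, 0.1, -3.7]
gripper_width: 0.691
```

```bash
python3 -m handwheel '[{"dx":0,"dy":-0.0005,"dz":0,"ax":0,"ay":0,"az":0},{"dx":0,"dy":-0.0005,"dz":0,"ax":0,"ay":0,"az":0}]'
```

```text
time: 8.52
tool_pos: [0.6026, -0.0493, 0.1099]
tool_rot: [0.0, 0.998, 0.058, -0.0]
contact_force: [-1.0, -0.2, -2.9]
gripper_width: 0.69
```

```bash
python3 -m handwheel '[{"dx":0,"dy":-0.0005,"dz":0,"ax":0,"ay":0,"az":0},{"dx":0,"dy":-0.0005,"dz":0,"ax":0,"ay":0,"az":0}]'
```

```text
time: 8.78
tool_pos: [0.6026, -0.0489, 0.11]
tool_rot: [0.0, 0.998, 0.057, 0.0]
contact_force: [0.0, -0.0, -3.3]
gripper_width: 0.689
```

```bash
python3 -m handwheel '[{"dx":0,"dy":-0.0005,"dz":0,"ax":0,"ay":0,"az":0},{"dx":0,"dy":-0.0005,"dz":0,"ax":0,"ay":0,"az":0}]'
```

```text
time: 9.02
tool_pos: [0.6026, -0.0489, 0.1101]
tool_rot: [0.001, 0.998, 0.057, 0.0]
contact_force: [-0.2, -3.0, -3.7]
gripper_width: 0.693
```

```bash
python3 -m handwheel '[{"dx":0,"dy":-0.0003,"dz":0,"ax":0,"ay":0,"az":0},{"dx":0,"dy":-0.0003,"dz":0,"ax":0,"ay":0,"az":0}]'
```

```text
time: 9.28
tool_pos: [0.6027, -0.0489, 0.1102]
tool_rot: [0.001, 0.998, 0.057, 0.0]
contact_force: [0.3, -4.7, -2.2]
gripper_width: 0.69
```

The stop is felt, with Fy rising to -4.7 N. I'll relax slightly, release and rise.

```bash
python3 -m handwheel '[{"dx":0,"dy":0.0003,"dz":0,"ax":0,"ay":0,"az":0},{"dx":0,"dy":0.0003,"dz":0,"ax":0,"ay":0,"az":0}]'
python3 -m handwheel '[{"dx":0,"dy":0,"dz":0,"ax":0,"ay":0,"az":0},{"dx":0,"dy":0,"dz":0,"ax":0,"ay":0,"az":0},{"dx":0,"dy":0,"dz":0,"ax":0,"ay":0,"az":0},{"dx":0,"dy":0,"dz":0,"ax":0,"ay":0,"az":0}]' 0
python3 -m handwheel '[{"dx":0,"dy":0,"dz":-0.03,"ax":0,"ay":0,"az":0},{"dx":0,"dy":0.03,"dz":-0.07,"ax":0,"ay":0,"az":0},{"dx":0,"dy":0.06,"dz":-0.12,"ax":0,"ay":0,"az":0},{"dx":0,"dy":0.06,"dz":-0.15,"ax":0,"ay":0,"az":0},{"dx":0,"dy":0.06,"dz":-0.15,"ax":0,"ay":0,"az":0}]'
python3 meas.py w12
```

```text
time: 9.52
tool_pos: [0.6026, -0.0489, 0.11]
tool_rot: [0.001, 0.998, 0.057, 0.0]
contact_force: [-1.1, -5.1, -3.9]
gripper_width: 0.692
time: 10.02
tool_pos: [0.6027, -0.048, 0.1101]
tool_rot: [-0.0, 0.998, 0.058, 0.0]
contact_force: [-0.2, 0.6, -0.1]
gripper_width: 0.999
time: 10.65
tool_pos: [0.6111, -0.1086, 0.2639]
tool_rot: [0.001, 0.998, 0.057, 0.003]
contact_force: [-0.2, -0.1, -0.8]
gripper_width: 1.002
tool [ 0.6099 -0.108   0.261 ] F [-0.53  0.64 -1.48] 0.9969227490607387
tongue [[-77.5, -14.9, 14.2, 135.0], [-72.5, -15.7, 14.2, 135.0], [-67.5, -15.8, 14.1, 135.0], [-62.5, -15.7, 14.0, 135.0], [-57.5, -15.6, 13.9, 135.0], [-52.5, -15.6, 13.8, 134.9], [-47.5, -15.5, 13.7, 135.1], [-42.5, -15.5, 13.6, 134.9], [-37.5, -15.4, 14.4, 135.0], [-32.5, -15.4, 14.2, 135.0], [-27.5, -15.3, 14.2, 135.0], [-22.5, -15.2, 14.0, 135.1], [-17.5, -15.2, 14.0, 134.9]]
tip y -0.014958874972726507 rel yaw -0.0014150244203684173 x at tip -0.0006713715308248461 x at cup -0.0008058570436777261
```

View pics/w12.png

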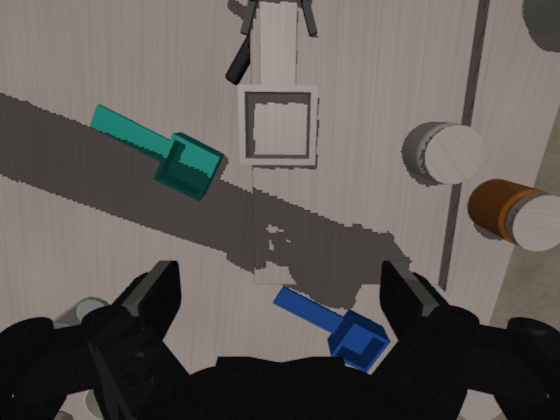

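The view shows the cup seated at (277,125), the tongue under the bridge, and the can and jars undisturbed. Next I'll check the cup centre, then bring the shut gripper above the knob's front arm.

```bash
python3 - <<'E'
from h import *
f=load('w12');P=cloud(f)
yaw=.1092;xh=np.array([np.cos(yaw),np.sin(yaw)]);yh=np.array([-np.sin(yaw),np.cos(yaw)])
m=(f['z_map']>0)&(abs(P[...,2]-.165)<.002)&(P[...,0]<.66)&(P[...,1]<0)&(P[...,1]>-.1)&(P[...,0]>.55)
r=cv2.minAreaRect(P[m][:,:2].astype(np.float32));print(r)
d=np.array(r[0])-[.5908,.0598];print('station rel bridge x,y',d@xh,d@yh,'home 0,-.110')
s=manip.state();print(s['tool_pos'],s['joint_pos'])
E
python3 -m handwheel '[{"dx":-0.01,"dy":-0.05,"dz":0,"ax":0,"ay":0,"az":0.15},{"dx":-0.024,"dy":-0.11,"dz":0,"ax":0,"ay":0,"az":0.3},{"dx":-0.037,"dy":-0.17,"dz":0,"ax":0,"ay":0,"az":0.45},{"dx":-0.05,"dy":-0.2307,"dz":0,"ax":0,"ay":0,"az":0.564},{"dx":-0.05,"dy":-0.2307,"dz":0,"ax":0,"ay":0,"az":0.564}]' 255
python3 -m handwheel '[{"dx":0,"dy":0,"dz":0,"ax":0,"ay":0,"az":0},{"dx":0,"dy":0,"dz":0,"ax":0,"ay":0,"az":0}]'
python3 - <<'E'
from h import *
for n in ('wrist','side'):
    f=grab(n,n+'13.png');np.savez('pics/%s13.npz'%n,**f)
f=load('side13');i=f['image'][60:300,130:410];cv2.imwrite('pics/s13.png',cv2.resize(i,(700,600)))
s=manip.state();print(s['tool_pos'],s['tool_rot'],s['ft_torque'],s['joint_pos'])
E
```

```text
((0.6020187735557556, -0.049799706786870956), (0.060115281492471695, 0.060181815177202225), 6.110649108886719)
station rel bridge x,y -0.0007925658237185383 -0.11016954410034781 home 0,-.110
[ 0.6099353  -0.10801922  0.26098818] [-2.95469465e-01  1.14374779e-02  1.56474689e+00  2.24023152e-04
  1.56308980e+00 -4.10379612e-01]
time: 11.32
tool_pos: [0.5308, 0.1192, 0.2573]
tool_rot: [0.0, 0.976, -0.219, -0.002]
contact_force: [1.1, -0.4, 0.0]
gripper_width: -0.002
time: 11.58
tool_pos: [0.5333, 0.1145, 0.2588]
tool_rot: [0.0, 0.975, -0.223, -0.001]
contact_force: [0.4, 0.6, -0.1]
gripper_width: 0.001
[0.53353593 0.11433565 0.25937282] [ 2.01103451e-04  9.74712090e-01 -2.23463956e-01 -4.00897211e-04] [-0.00486549  0.01331741  0.01153067] [ 7.47804920e-02 -1.62905234e-01  1.73252422e+00 -1.47166372e-04
  1.57285853e+00  5.25514012e-01]
```

View pics/wrist13.png

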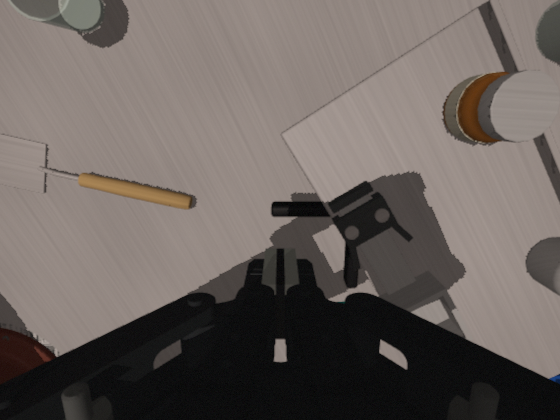

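View pics/s13.png

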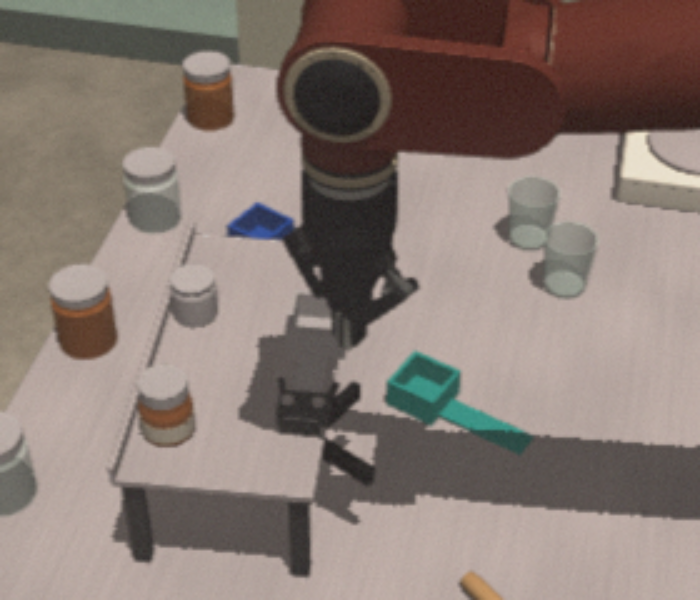

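Nest is home: the cup centre is 0.2 mm from nominal in y and 0.8 mm off in x. The front knob arm is seen at wrist (275..330,209), level in the image, so the tool is aligned with it. Next I'll measure the arm, the shut fingertips and the gripper clearance.

```bash
python3 - <<'E'
from h import *
f=load('wrist13');P=cloud(f);Z=P[...,2]
yaw=.1092;xh=np.array([np.cos(yaw),np.sin(yaw)]);yh=np.array([-np.sin(yaw),np.cos(yaw)])
B=np.array([.5908,.0598]);D=P[...,:2]-B;X=D@xh;Y=D@yh
m=(f['z_map']>0)&(Z>.1)&(Z<.112)&(X<-.024)&(np.hypot(X,Y)<.1)
n,l,st,c=cv2.connectedComponentsWithStats(m.astype(np.uint8))
for i in range(1,n):
    if st[i,4]>60:
        k=l==i;p,q=D[k],np.median(Z[k]);r=cv2.minAreaRect(D[k].astype(np.float32));c0=D[k].mean(0)
        print(st[i],'z',q,'maxr',np.hypot(*D[k].T).max(),'rect',r,'station ang of centre',np.degrees(np.arctan2(Y[k].mean(),X[k].mean())))
s=[.5335,.1143,.2594]
ya=-2*np.arcsin(.2235);xt=np.array([np.cos(ya),np.sin(ya)]);yt=np.array([np.sin(ya),-np.cos(ya)])
d=P[...,:2]-s[:2];a=d@xt;b=d@yt;h=Z-s[2]
m=(f['z_map']>0)&(abs(a)<.06)&(abs(b)<.03)&(h>-.03)&(h<.12)
for z in range(-10,110,6):
    k=m&(h*1000>=z)&(h*1000<z+6)
    if k.sum(): print(z,k.sum(),'x',np.round([a[k].min()*1e3,a[k].max()*1e3]),'y',np.round([b[k].min()*1e3,b[k].max()*1e3]))
f=load('side13');P=cloud(f);Z=P[...,2];d=P[...,:2]-s[:2];a=d@xt;b=d@yt;h=Z-s[2]
m=(f['z_map']>0)&(abs(a)<.08)&(abs(b)<.06)&(h>-.03)&(h<.15)
print('side')
for z in range(-10,150,8):
    k=m&(h*1000>=z)&(h*1000<z+8)
    if k.sum(): print(z,k.sum(),'x',np.round([a[k].min()*1e3,a[k].max()*1e3]),'y',np.round([b[k].min()*1e3,b[k].max()*1e3]))
E
```

```text
[271 204  59  13 668] z 0.1067522296257786 maxr 0.08457352353060507 rect ((-0.04976724460721016, 0.02472781389951706), (0.011481844820082188, 0.057803455740213394), 64.03834533691406) station ang of centre 146.965778955019
[345 246  13  42 309] z 0.10652044568459867 maxr 0.08369358559032679 rect ((-0.026753749698400497, -0.05458538606762886), (0.04541447386145592, 0.012016138061881065), 64.59825897216797) station ang of centre -123.80962920863932
26 163 x [-12.  12.] y [-11.  -5.]
32 344 x [-13.  13.] y [-11.  -5.]
38 418 x [-14.  14.] y [-11.  -5.]
44 447 x [-14.  14.] y [-11.  -5.]
50 401 x [-14.  14.] y [-11.  -5.]
56 809 x [-9.  7.] y [-11.  12.]
62 568 x [-26.  28.] y [-13.   9.]
68 2174 x [-35.  34.] y [-13.  13.]
74 4054 x [-38.  39.] y [-14.  10.]
80 4022 x [-43.  43.] y [-12.  10.]
86 3570 x [-48.  48.] y [-17.   9.]
92 7077 x [-53.  54.] y [-17.   9.]
98 8478 x [-59.  59.] y [-18.   8.]
104 9451 x [-60.  60.] y [-18.  -1.]
side
22 8 x [-7.  5.] y [-14.  -7.]
30 34 x [-14.  14.] y [-15.   5.]
38 39 x [-14.  14.] y [-14.   6.]
46 42 x [-15.  15.] y [-17.   2.]
54 27 x [-14.  13.] y [-15.  -5.]
62 35 x [-27.  32.] y [-16.  -7.]
70 96 x [-34.  33.] y [-17.   9.]
78 90 x [-40.  46.] y [-17.  13.]
86 89 x [-46.  46.] y [-20.  14.]
94 103 x [-53.  54.] y [-22.   2.]
102 120 x [-60.  59.] y [-21.   0.]
110 188 x [-62.  60.] y [-22.  10.]
118 148 x [-60.  56.] y [-25.   5.]
126 123 x [-46.  37.] y [-24.   5.]
134 58 x [-42. -12.] y [-15.   6.]
142 34 x [-39. -23.] y [-14.   5.]
```

Shut tips are at TCP+25 mm, and the linkage widens above TCP+62 mm. I'll go down to TCP z 0.072, putting the tips at 0.097 against the arms' top at 0.107. That leaves about 7 mm to the arm and 9 mm to the shelf edge.

```bash
python3 -m handwheel '[{"dx":0,"dy":0,"dz":0.05,"ax":0,"ay":0,"az":0},{"dx":0,"dy":0,"dz":0.1,"ax":0,"ay":0,"az":0},{"dx":0,"dy":0,"dz":0.13,"ax":0,"ay":0,"az":0},{"dx":0,"dy":0,"dz":0.15,"ax":0,"ay":0,"az":0},{"dx":0,"dy":0,"dz":0.15,"ax":0,"ay":0,"az":0}]'
python3 -m handwheel '[{"dx":0,"dy":0,"dz":0.015,"ax":0,"ay":0,"az":0},{"dx":0,"dy":0,"dz":0.03,"ax":0,"ay":0,"az":0},{"dx":0,"dy":0,"dz":0.037,"ax":0,"ay":0,"az":0},{"dx":0,"dy":0,"dz":0.037,"ax":0,"ay":0,"az":0}]'
python3 - <<'E'
from h import *
for n in ('wrist','side'):
    f=grab(n,n+'14.png');np.savez('pics/%s14.npz'%n,**f)
f=load('side14');i=f['image'][120:280,180:360];cv2.imwrite('pics/s14.png',cv2.resize(i,(675,600)))
s=manip.state();print(s['tool_pos'],s['tool_rot'],s['ft_torque'])
E
```

```text
time: 12.3
tool_pos: [0.5325, 0.1149, 0.1085]
tool_rot: [0.0, 0.975, -0.223, -0.001]
contact_force: [0.2, 0.3, -0.0]
gripper_width: -0.003
time: 12.8
tool_pos: [0.5327, 0.1155, 0.0721]
tool_rot: [0.0, 0.975, -0.223, -0.001]
contact_force: [0.8, 0.5, -0.2]
gripper_width: 0.0
[0.53351701 0.11559534 0.07318916] [-7.16685713e-05  9.74914669e-01 -2.22578811e-01  2.36946165e-04] [ 0.04510206  0.04700989 -0.01894905]
```

View pics/wrist14.png

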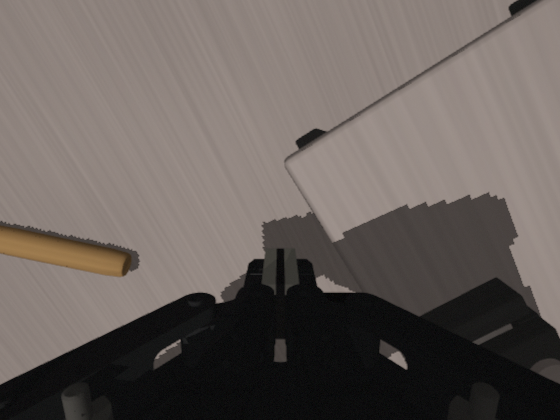

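View pics/s14.png

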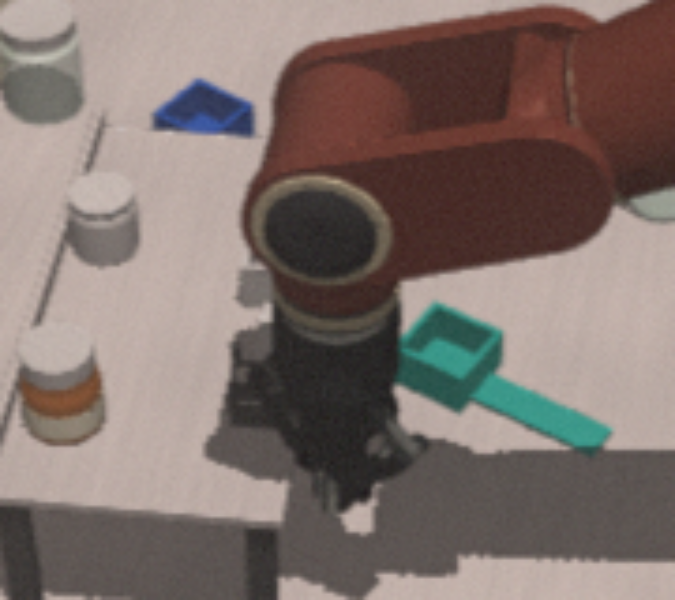

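No contact yet, and the fingers are in front of the edge. I'll creep onto the arm with a torque read-out.

```bash
cat > tq.py <<'E'
from h import *
import sys
def rd():
    s=manip.state();F=s['contact_force'];p=s['tool_pos'][:2]-[.5908,.0598];q=s['tool_rot']
    ya=2*np.arctan2(q[2],q[1]);u=-np.array([np.cos(ya),np.sin(ya)]);b=np.array([u[1],-u[0]])
    a=p[0]*F[1]-p[1]*F[0]
    return np.array([s['time'],p@u*1e3,p@b*1e3,ya+.4503,F@np.r_[-b,0],F@np.r_[u,0],F[2],-a,-(a+s['ft_torque'][2]),s['ft_torque'][2]])
r=rd()
print('t %.2f r %.1f tt %.1f turn %.3f Ftan %.2f Frad %.2f Fz %.2f  tau(F) %.3f tau(F,M) %.3f Mz %.3f'%tuple(r))
E
python3 -m handwheel '[{"dx":0,"dy":0.0015,"dz":0,"ax":0,"ay":0,"az":0},{"dx":0.001,"dy":0.003,"dz":0,"ax":0,"ay":0,"az":0},{"dx":0.001,"dy":0.0045,"dz":0,"ax":0,"ay":0,"az":0},{"dx":0.001,"dy":0.006,"dz":0,"ax":0,"ay":0,"az":0}]'; python3 tq.py
python3 -m handwheel '[{"dx":0,"dy":0.0005,"dz":0,"ax":0,"ay":0,"az":0},{"dx":0,"dy":0.001,"dz":0,"ax":0,"ay":0,"az":0}]'; python3 tq.py
```

```text
time: 13.4
tool_pos: [0.5316, 0.1096, 0.073]
tool_rot: [-0.0, 0.975, -0.223, 0.0]
contact_force: [-0.0, 0.7, 0.2]
gripper_width: -0.002
t 13.40 r 75.0 tt 19.1 turn 0.001 Ftan -0.63 Frad 0.34 Fz 0.23  tau(F) 0.041 tau(F,M) 0.062 Mz -0.021
time: 13.65
tool_pos: [0.5312, 0.1089, 0.0729]
tool_rot: [-0.0, 0.975, -0.223, 0.0]
contact_force: [0.4, 1.3, -0.6]
gripper_width: 0.001
t 13.65 r 75.0 tt 18.3 turn 0.001 Ftan -1.35 Frad 0.26 Fz -0.62  tau(F) 0.096 tau(F,M) 0.127 Mz -0.030
```

```bash
python3 -m handwheel '[{"dx":0,"dy":0.0006,"dz":0,"ax":0,"ay":0,"az":0},{"dx":0,"dy":0.0012,"dz":0,"ax":0,"ay":0,"az":0}]'; python3 tq.py
python3 -m handwheel '[{"dx":-0.0002,"dy":0.0007,"dz":0,"ax":0,"ay":0,"az":-0.01},{"dx":-0.0003,"dy":0.0015,"dz":0,"ax":0,"ay":0,"az":-0.02},{"dx":-0.0005,"dy":0.0022,"dz":0,"ax":0,"ay":0,"az":-0.03},{"dx":-0.0006,"dy":0.003,"dz":0,"ax":0,"ay":0,"az":-0.04}]'; python3 tq.py
```

```text
time: 13.9
tool_pos: [0.531, 0.1086, 0.073]
tool_rot: [-0.001, 0.975, -0.223, 0.0]
contact_force: [1.7, 4.4, -1.5]
gripper_width: -0.004
t 13.90 r 75.0 tt 18.0 turn 0.001 Ftan -4.74 Frad 0.35 Fz -1.49  tau(F) 0.350 tau(F,M) 0.298 Mz 0.052
time: 14.4
tool_pos: [0.5288, 0.1054, 0.0729]
tool_rot: [-0.0, 0.979, -0.203, 0.0]
contact_force: [2.3, 5.3, -1.7]
gripper_width: 0.004
t 14.40 r 75.0 tt 17.2 turn 0.042 Ftan -5.78 Frad 0.03 Fz -1.70  tau(F) 0.433 tau(F,M) 0.402 Mz 0.032
```

```bash
for i in 1; do python3 -m handwheel '[{"dx":-0.0002,"dy":0.0007,"dz":0,"ax":0,"ay":0,"az":-0.01},{"dx":-0.0003,"dy":0.0015,"dz":0,"ax":0,"ay":0,"az":-0.02},{"dx":-0.0005,"dy":0.0022,"dz":0,"ax":0,"ay":0,"az":-0.03},{"dx":-0.0006,"dy":0.003,"dz":0,"ax":0,"ay":0,"az":-0.04},{"dx":-0.0008,"dy":0.0037,"dz":0,"ax":0,"ay":0,"az":-0.05}]' >/dev/null; python3 tq.py; done
```

```text
t 15.03 r 75.0 tt 17.3 turn 0.092 Ftan -4.30 Frad -1.30 Fz -1.73  tau(F) 0.345 tau(F,M) 0.291 Mz 0.054
```

```bash
python3 -m handwheel '[{"dx":-0.0002,"dy":0.0007,"dz":0,"ax":0,"ay":0,"az":-0.01},{"dx":-0.0003,"dy":0.0015,"dz":0,"ax":0,"ay":0,"az":-0.02},{"dx":-0.0005,"dy":0.0022,"dz":0,"ax":0,"ay":0,"az":-0.03},{"dx":-0.0006,"dy":0.003,"dz":0,"ax":0,"ay":0,"az":-0.04},{"dx":-0.0008,"dy":0.0037,"dz":0,"ax":0,"ay":0,"az":-0.05}]' >/dev/null; python3 tq.py
```

```text
t 15.65 r 75.0 tt 17.3 turn 0.142 Ftan -5.69 Frad -0.62 Fz -1.96  tau(F) 0.437 tau(F,M) 0.404 Mz 0.033
```

```bash
python3 -m handwheel '[{"dx":-0.0002,"dy":0.0007,"dz":0,"ax":0,"ay":0,"az":-0.01},{"dx":-0.0003,"dy":0.0015,"dz":0,"ax":0,"ay":0,"az":-0.02},{"dx":-0.0005,"dy":0.0022,"dz":0,"ax":0,"ay":0,"az":-0.03},{"dx":-0.0006,"dy":0.003,"dz":0,"ax":0,"ay":0,"az":-0.04},{"dx":-0.0008,"dy":0.0037,"dz":0,"ax":0,"ay":0,"az":-0.05}]' >/dev/null; python3 tq.py
```

```text
t 16.27 r 74.9 tt 17.4 turn 0.192 Ftan -4.55 Frad -1.62 Fz -1.56  tau(F) 0.369 tau(F,M) 0.349 Mz 0.020
```

Baseline running torque is about 0.35 N m. I'll go on in small arcs.

```bash
python3 -m handwheel '[{"dx":-0.0002,"dy":0.0007,"dz":0,"ax":0,"ay":0,"az":-0.01},{"dx":-0.0003,"dy":0.0015,"dz":0,"ax":0,"ay":0,"az":-0.02},{"dx":-0.0005,"dy":0.0022,"dz":0,"ax":0,"ay":0,"az":-0.03}]' >/dev/null; python3 tq.py
```

```text
t 16.65 r 74.8 tt 17.4 turn 0.222 Ftan -5.65 Frad -1.63 Fz -1.81  tau(F) 0.452 tau(F,M) 0.410 Mz 0.042
```

```bash
python3 -m handwheel '[{"dx":-0.0002,"dy":0.0007,"dz":0,"ax":0,"ay":0,"az":-0.01},{"dx":-0.0003,"dy":0.0015,"dz":0,"ax":0,"ay":0,"az":-0.02},{"dx":-0.0005,"dy":0.0022,"dz":0,"ax":0,"ay":0,"az":-0.03}]' >/dev/null; python3 tq.py
```

```text
t 17.02 r 74.8 tt 17.5 turn 0.252 Ftan -4.44 Frad -2.22 Fz -1.17  tau(F) 0.371 tau(F,M) 0.324 Mz 0.047
```

```bash
python3 -m handwheel '[{"dx":-0.0002,"dy":0.0007,"dz":0,"ax":0,"ay":0,"az":-0.01},{"dx":-0.0003,"dy":0.0015,"dz":0,"ax":0,"ay":0,"az":-0.02},{"dx":-0.0005,"dy":0.0022,"dz":0,"ax":0,"ay":0,"az":-0.03}]' >/dev/null; python3 tq.py
```

```text
t 17.40 r 74.8 tt 17.6 turn 0.282 Ftan -4.91 Frad -2.92 Fz -2.15  tau(F) 0.418 tau(F,M) 0.406 Mz 0.012
```

```bash
python3 -m handwheel '[{"dx":-0.0002,"dy":0.0007,"dz":0,"ax":0,"ay":0,"az":-0.01},{"dx":-0.0003,"dy":0.0015,"dz":0,"ax":0,"ay":0,"az":-0.02},{"dx":-0.0005,"dy":0.0022,"dz":0,"ax":0,"ay":0,"az":-0.03}]' >/dev/null; python3 tq.py
```

```text
t 17.77 r 74.8 tt 17.6 turn 0.312 Ftan -3.91 Frad -2.74 Fz -3.49  tau(F) 0.341 tau(F,M) 0.287 Mz 0.053
```

```bash
python3 -m handwheel '[{"dx":-0.0001,"dy":0.0007,"dz":0,"ax":0,"ay":0,"az":-0.01},{"dx":-0.0002,"dy":0.0015,"dz":0,"ax":0,"ay":0,"az":-0.02},{"dx":-0.0003,"dy":0.0022,"dz":0,"ax":0,"ay":0,"az":-0.03}]' >/dev/null; python3 tq.py
```

```text
t 18.15 r 74.7 tt 17.7 turn 0.342 Ftan -4.46 Frad -2.43 Fz -1.44  tau(F) 0.376 tau(F,M) 0.308 Mz 0.068
```

```bash
python3 -m handwheel '[{"dx":-0.0001,"dy":0.0007,"dz":0,"ax":0,"ay":0,"az":-0.01},{"dx":-0.0002,"dy":0.0015,"dz":0,"ax":0,"ay":0,"az":-0.02},{"dx":-0.0003,"dy":0.0022,"dz":0,"ax":0,"ay":0,"az":-0.03}]' >/dev/null; python3 tq.py
```

```text
t 18.52 r 74.7 tt 17.8 turn 0.372 Ftan -4.80 Frad -2.53 Fz -1.57  tau(F) 0.403 tau(F,M) 0.358 Mz 0.045
```

```bash
python3 -m handwheel '[{"dx":-0.0001,"dy":0.0007,"dz":0,"ax":0,"ay":0,"az":-0.01},{"dx":-0.0002,"dy":0.0015,"dz":0,"ax":0,"ay":0,"az":-0.02},{"dx":-0.0003,"dy":0.0022,"dz":0,"ax":0,"ay":0,"az":-0.03}]' >/dev/null; python3 tq.py
```

```text
t 18.90 r 74.6 tt 17.8 turn 0.402 Ftan -3.96 Frad -1.48 Fz -0.56  tau(F) 0.322 tau(F,M) 0.299 Mz 0.023
```

```bash
python3 -m handwheel '[{"dx":-0.0001,"dy":0.0007,"dz":0,"ax":0,"ay":0,"az":-0.01},{"dx":-0.0002,"dy":0.0015,"dz":0,"ax":0,"ay":0,"az":-0.02},{"dx":-0.0003,"dy":0.0022,"dz":0,"ax":0,"ay":0,"az":-0.03}]' >/dev/null; python3 tq.py
```

```text
t 19.27 r 74.6 tt 17.8 turn 0.432 Ftan -3.65 Frad -1.06 Fz 0.64  tau(F) 0.291 tau(F,M) 0.285 Mz 0.006
```

```bash
python3 -m handwheel '[{"dx":-0.0001,"dy":0.0007,"dz":0,"ax":0,"ay":0,"az":-0.01},{"dx":-0.0002,"dy":0.0015,"dz":0,"ax":0,"ay":0,"az":-0.02},{"dx":-0.0003,"dy":0.0022,"dz":0,"ax":0,"ay":0,"az":-0.03}]' >/dev/null; python3 tq.py
```

```text
t 19.65 r 74.5 tt 17.8 turn 0.462 Ftan -5.22 Frad 0.64 Fz 1.11  tau(F) 0.378 tau(F,M) 0.376 Mz 0.002
```

```bash
python3 -m handwheel '[{"dx":-0.0001,"dy":0.0007,"dz":0,"ax":0,"ay":0,"az":-0.01},{"dx":-0.0002,"dy":0.0015,"dz":0,"ax":0,"ay":0,"az":-0.02},{"dx":-0.0003,"dy":0.0022,"dz":0,"ax":0,"ay":0,"az":-0.03}]' >/dev/null; python3 tq.py
```

```text
t 20.02 r 74.4 tt 17.8 turn 0.492 Ftan -5.59 Frad 1.46 Fz 1.25  tau(F) 0.390 tau(F,M) 0.373 Mz 0.017
```

```bash
python3 -m handwheel '[{"dx":-0.0002,"dy":0.0007,"dz":0,"ax":0,"ay":0,"az":-0.01},{"dx":-0.0003,"dy":0.0015,"dz":0,"ax":0,"ay":0,"az":-0.02},{"dx":-0.0004,"dy":0.0022,"dz":0,"ax":0,"ay":0,"az":-0.03}]' >/dev/null; python3 tq.py
```

```text
t 20.40 r 74.4 tt 17.8 turn 0.522 Ftan -5.12 Frad 0.77 Fz 2.64  tau(F) 0.368 tau(F,M) 0.417 Mz -0.049
```

```bash
python3 -m handwheel '[{"dx":-0.0002,"dy":0.0007,"dz":0,"ax":0,"ay":0,"az":-0.01},{"dx":-0.0003,"dy":0.0015,"dz":0,"ax":0,"ay":0,"az":-0.02},{"dx":-0.0004,"dy":0.0022,"dz":0,"ax":0,"ay":0,"az":-0.03}]' >/dev/null; python3 tq.py
```

```text
t 20.77 r 74.4 tt 17.9 turn 0.552 Ftan -5.65 Frad 1.91 Fz 2.56  tau(F) 0.387 tau(F,M) 0.358 Mz 0.028
```

```bash
python3 -m handwheel '[{"dx":-0.0002,"dy":0.0007,"dz":0,"ax":0,"ay":0,"az":-0.01},{"dx":-0.0003,"dy":0.0015,"dz":0,"ax":0,"ay":0,"az":-0.02},{"dx":-0.0004,"dy":0.0022,"dz":0,"ax":0,"ay":0,"az":-0.03}]' >/dev/null; python3 tq.py
```

```text
t 21.15 r 74.4 tt 17.9 turn 0.582 Ftan -4.72 Frad 2.01 Fz 2.05  tau(F) 0.315 tau(F,M) 0.336 Mz -0.021
```

```bash
python3 -m handwheel '[{"dx":-0.0002,"dy":0.0007,"dz":0,"ax":0,"ay":0,"az":-0.01},{"dx":-0.0003,"dy":0.0015,"dz":0,"ax":0,"ay":0,"az":-0.02},{"dx":-0.0005,"dy":0.0022,"dz":0,"ax":0,"ay":0,"az":-0.03}]' >/dev/null; python3 tq.py
```

```text
t 21.52 r 74.4 tt 17.9 turn 0.612 Ftan -5.01 Frad 1.25 Fz 2.80  tau(F) 0.350 tau(F,M) 0.338 Mz 0.012
```

```bash
python3 -m handwheel '[{"dx":-0.0002,"dy":0.0007,"dz":0,"ax":0,"ay":0,"az":-0.01},{"dx":-0.0003,"dy":0.0015,"dz":0,"ax":0,"ay":0,"az":-0.02},{"dx":-0.0005,"dy":0.0022,"dz":0,"ax":0,"ay":0,"az":-0.03}]' >/dev/null; python3 tq.py
```

```text
t 21.90 r 74.3 tt 17.9 turn 0.642 Ftan -5.38 Frad 0.76 Fz 2.02  tau(F) 0.386 tau(F,M) 0.401 Mz -0.015
```

```bash
python3 -m handwheel '[{"dx":-0.0002,"dy":0.0007,"dz":0,"ax":0,"ay":0,"az":-0.01},{"dx":-0.0003,"dy":0.0015,"dz":0,"ax":0,"ay":0,"az":-0.02},{"dx":-0.0005,"dy":0.0022,"dz":0,"ax":0,"ay":0,"az":-0.03}]' ; python3 tq.py
```

```text
time: 22.28
tool_pos: [0.5144, 0.061, 0.0729]
tool_rot: [0.0, 0.994, 0.111, -0.001]
contact_force: [-1.2, 5.2, 2.6]
gripper_width: -0.001
t 22.27 r 74.3 tt 18.0 turn 0.672 Ftan -5.35 Frad -0.00 Fz 2.63  tau(F) 0.397 tau(F,M) 0.377 Mz 0.020
```

```bash
python3 -m handwheel '[{"dx":-0.0002,"dy":0.0007,"dz":0,"ax":0,"ay":0,"az":-0.01},{"dx":-0.0003,"dy":0.0015,"dz":0,"ax":0,"ay":0,"az":-0.02},{"dx":-0.0005,"dy":0.0022,"dz":0,"ax":0,"ay":0,"az":-0.03}]' >/dev/null; python3 tq.py
```

```text
t 22.65 r 74.2 tt 18.0 turn 0.702 Ftan -4.09 Frad 1.49 Fz 1.76  tau(F) 0.277 tau(F,M) 0.335 Mz -0.058
```

```bash
python3 -m handwheel '[{"dx":-0.0002,"dy":0.0007,"dz":0,"ax":0,"ay":0,"az":-0.01},{"dx":-0.0003,"dy":0.0015,"dz":0,"ax":0,"ay":0,"az":-0.02},{"dx":-0.0005,"dy":0.0022,"dz":0,"ax":0,"ay":0,"az":-0.03}]' >/dev/null; python3 tq.py
```

```text
t 23.02 r 74.2 tt 18.0 turn 0.732 Ftan -3.85 Frad 1.16 Fz 2.72  tau(F) 0.265 tau(F,M) 0.241 Mz 0.024
```

```bash
python3 -m handwheel '[{"dx":-0.0002,"dy":0.0007,"dz":0,"ax":0,"ay":0,"az":-0.01},{"dx":-0.0003,"dy":0.0015,"dz":0,"ax":0,"ay":0,"az":-0.02},{"dx":-0.0005,"dy":0.0022,"dz":0,"ax":0,"ay":0,"az":-0.03}]' >/dev/null; python3 tq.py
```

```text
t 23.40 r 74.2 tt 18.0 turn 0.762 Ftan -4.99 Frad 1.21 Fz 1.80  tau(F) 0.348 tau(F,M) 0.426 Mz -0.078
```

```bash
python3 -m handwheel '[{"dx":-0.0002,"dy":0.0007,"dz":0,"ax":0,"ay":0,"az":-0.01},{"dx":-0.0003,"dy":0.0015,"dz":0,"ax":0,"ay":0,"az":-0.02},{"dx":-0.0005,"dy":0.0022,"dz":0,"ax":0,"ay":0,"az":-0.03}]' >/dev/null; python3 tq.py
```

```text
t 23.77 r 74.1 tt 18.0 turn 0.792 Ftan -4.98 Frad 1.56 Fz 1.66  tau(F) 0.341 tau(F,M) 0.371 Mz -0.030
```

```bash
python3 -m handwheel '[{"dx":-0.0002,"dy":0.0007,"dz":0,"ax":0,"ay":0,"az":-0.01},{"dx":-0.0003,"dy":0.0015,"dz":0,"ax":0,"ay":0,"az":-0.02},{"dx":-0.0005,"dy":0.0022,"dz":0,"ax":0,"ay":0,"az":-0.03}]' >/dev/null; python3 tq.py
```

```text
t 24.15 r 74.1 tt 18.0 turn 0.822 Ftan -4.45 Frad 0.97 Fz 1.91  tau(F) 0.312 tau(F,M) 0.347 Mz -0.035
```

```bash
python3 -m handwheel '[{"dx":-0.0002,"dy":0.0007,"dz":0,"ax":0,"ay":0,"az":-0.01},{"dx":-0.0003,"dy":0.0015,"dz":0,"ax":0,"ay":0,"az":-0.02},{"dx":-0.0005,"dy":0.0022,"dz":0,"ax":0,"ay":0,"az":-0.03}]' >/dev/null; python3 tq.py
```

```text
t 24.52 r 74.0 tt 18.1 turn 0.852 Ftan -4.21 Frad 1.00 Fz 2.91  tau(F) 0.294 tau(F,M) 0.340 Mz -0.046
```

```bash
python3 -m handwheel '[{"dx":-0.0002,"dy":0.0007,"dz":0,"ax":0,"ay":0,"az":-0.01},{"dx":-0.0003,"dy":0.0015,"dz":0,"ax":0,"ay":0,"az":-0.02},{"dx":-0.0005,"dy":0.0022,"dz":0,"ax":0,"ay":0,"az":-0.03}]' >/dev/null; python3 tq.py
```

```text
t 24.90 r 74.0 tt 18.1 turn 0.882 Ftan -4.53 Frad 0.61 Fz 1.48  tau(F) 0.324 tau(F,M) 0.333 Mz -0.010
```

```bash
python3 -m handwheel '[{"dx":-0.0002,"dy":0.0007,"dz":0,"ax":0,"ay":0,"az":-0.01},{"dx":-0.0003,"dy":0.0015,"dz":0,"ax":0,"ay":0,"az":-0.02},{"dx":-0.0005,"dy":0.0022,"dz":0,"ax":0,"ay":0,"az":-0.03}]' >/dev/null; python3 tq.py
```

```text
t 25.27 r 74.0 tt 18.1 turn 0.912 Ftan -5.38 Frad 0.99 Fz 2.32  tau(F) 0.380 tau(F,M) 0.309 Mz 0.072
```

```bash
python3 - <<'E'
from h import *
for n in ('scene','side'):
    f=grab(n);np.savez('pics/%s15.npz'%n,**f)
f=load('side15');i=f['image'][120:280,180:360];cv2.imwrite('pics/s15.png',cv2.resize(i,(675,600)))
E
python3 tq.py
```

```text
t 25.38 r 74.0 tt 18.0 turn 0.912 Ftan -4.55 Frad 1.09 Fz 1.68  tau(F) 0.317 tau(F,M) 0.343 Mz -0.026
```

View pics/s15.png

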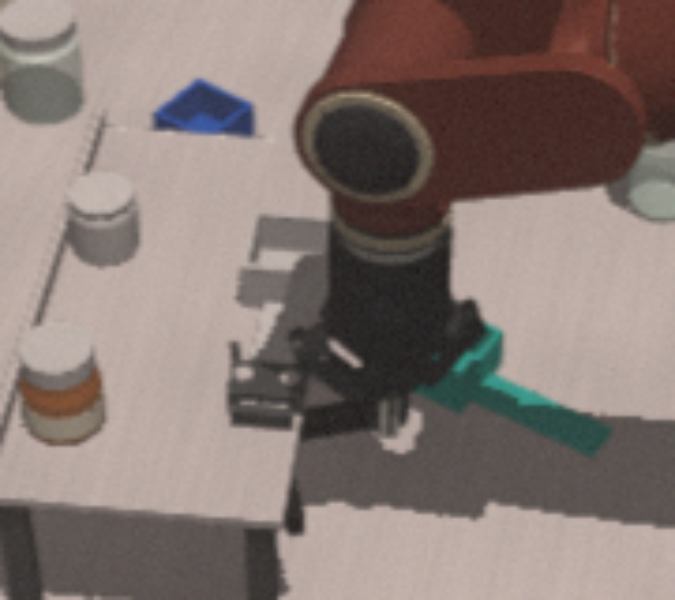

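The arm follows the finger, seen at crop (340,415), and the nest is still home. There is no rise in torque yet, so I'll go on.

```bash
python3 -m handwheel '[{"dx":-0.0002,"dy":0.0007,"dz":0,"ax":0,"ay":0,"az":-0.01},{"dx":-0.0003,"dy":0.0015,"dz":0,"ax":0,"ay":0,"az":-0.02},{"dx":-0.0005,"dy":0.0022,"dz":0,"ax":0,"ay":0,"az":-0.03}]' >/dev/null; python3 tq.py
```

```text
t 25.75 r 74.0 tt 18.1 turn 0.942 Ftan -5.06 Frad 1.11 Fz 2.17  tau(F) 0.354 tau(F,M) 0.411 Mz -0.057
```

```bash
python3 -m handwheel '[{"dx":-0.0002,"dy":0.0007,"dz":0,"ax":0,"ay":0,"az":-0.01},{"dx":-0.0003,"dy":0.0015,"dz":0,"ax":0,"ay":0,"az":-0.02},{"dx":-0.0005,"dy":0.0022,"dz":0,"ax":0,"ay":0,"az":-0.03}]' >/dev/null; python3 tq.py
```

```text
t 26.12 r 73.9 tt 18.1 turn 0.972 Ftan -5.34 Frad 0.00 Fz 3.16  tau(F) 0.395 tau(F,M) 0.405 Mz -0.010
```

```bash
python3 -m handwheel '[{"dx":-0.0002,"dy":0.0007,"dz":0,"ax":0,"ay":0,"az":-0.01},{"dx":-0.0003,"dy":0.0015,"dz":0,"ax":0,"ay":0,"az":-0.02},{"dx":-0.0005,"dy":0.0022,"dz":0,"ax":0,"ay":0,"az":-0.03}]' >/dev/null; python3 tq.py
```

```text
t 26.50 r 73.9 tt 18.1 turn 1.002 Ftan -5.16 Frad 1.04 Fz 2.23  tau(F) 0.362 tau(F,M) 0.366 Mz -0.003
```

```bash
python3 -m handwheel '[{"dx":-0.0002,"dy":0.0007,"dz":0,"ax":0,"ay":0,"az":-0.01},{"dx":-0.0003,"dy":0.0015,"dz":0,"ax":0,"ay":0,"az":-0.02},{"dx":-0.0005,"dy":0.0022,"dz":0,"ax":0,"ay":0,"az":-0.03}]' >/dev/null; python3 tq.py
```

```text
t 26.88 r 73.9 tt 18.2 turn 1.032 Ftan -5.00 Frad 0.33 Fz 2.80  tau(F) 0.364 tau(F,M) 0.389 Mz -0.026
```

```bash
python3 -m handwheel '[{"dx":-0.0002,"dy":0.0007,"dz":0,"ax":0,"ay":0,"az":-0.01},{"dx":-0.0003,"dy":0.0015,"dz":0,"ax":0,"ay":0,"az":-0.02}]' >/dev/null; python3 tq.py
```

```text
t 27.12 r 73.9 tt 18.3 turn 1.052 Ftan -5.08 Frad 0.80 Fz 3.70  tau(F) 0.361 tau(F,M) 0.382 Mz -0.021
```

```bash
python3 -m handwheel '[{"dx":-0.0002,"dy":0.0007,"dz":0,"ax":0,"ay":0,"az":-0.01},{"dx":-0.0003,"dy":0.0015,"dz":0,"ax":0,"ay":0,"az":-0.02}]' >/dev/null; python3 tq.py
```

```text
t 27.38 r 73.8 tt 18.4 turn 1.072 Ftan -6.65 Frad 0.12 Fz 3.51  tau(F) 0.488 tau(F,M) 0.530 Mz -0.041
```

```bash
python3 -m handwheel '[{"dx":-0.0002,"dy":0.0007,"dz":0,"ax":0,"ay":0,"az":-0.01},{"dx":-0.0003,"dy":0.0015,"dz":0,"ax":0,"ay":0,"az":-0.02}]' >/dev/null; python3 tq.py
```

```text
t 27.62 r 73.8 tt 18.6 turn 1.092 Ftan -7.27 Frad 0.23 Fz 3.74  tau(F) 0.533 tau(F,M) 0.604 Mz -0.072
```

```bash
python3 -m handwheel '[{"dx":-0.0002,"dy":0.0007,"dz":0,"ax":0,"ay":0,"az":-0.01},{"dx":-0.0003,"dy":0.0015,"dz":0,"ax":0,"ay":0,"az":-0.02}]' >/dev/null; python3 tq.py
```

```text
t 27.88 r 73.8 tt 18.7 turn 1.112 Ftan -7.84 Frad 0.47 Fz 3.75  tau(F) 0.570 tau(F,M) 0.618 Mz -0.048
```

The torque is rising, with grip at about 1.05 rad. Now single tiny steps.

```bash
python3 -m handwheel '[{"dx":-0.0002,"dy":0.0007,"dz":0,"ax":0,"ay":0,"az":-0.01}]' >/dev/null; python3 tq.py
```

```text
t 28.00 r 73.8 tt 18.8 turn 1.122 Ftan -7.48 Frad 0.49 Fz 5.21  tau(F) 0.542 tau(F,M) 0.572 Mz -0.030
```

```bash
python3 -m handwheel '[{"dx":-0.0001,"dy":0.0006,"dz":0,"ax":0,"ay":0,"az":-0.008}]' >/dev/null; python3 tq.py
```

```text
t 28.12 r 73.7 tt 18.9 turn 1.130 Ftan -7.03 Frad 0.84 Fz 4.14  tau(F) 0.502 tau(F,M) 0.525 Mz -0.023
```

```bash
python3 -m handwheel '[{"dx":-0.0002,"dy":0.0007,"dz":0,"ax":0,"ay":0,"az":-0.01}]' >/dev/null; python3 tq.py
```

```text
t 28.25 r 73.8 tt 19.0 turn 1.140 Ftan -7.80 Frad 0.50 Fz 5.32  tau(F) 0.566 tau(F,M) 0.615 Mz -0.049
```

```bash
python3 -m handwheel '[{"dx":-0.0002,"dy":0.0007,"dz":0,"ax":0,"ay":0,"az":-0.01}]' >/dev/null; python3 tq.py
```

```text
t 28.38 r 73.7 tt 19.1 turn 1.150 Ftan -7.43 Frad -0.22 Fz 4.55  tau(F) 0.552 tau(F,M) 0.591 Mz -0.039
```

```bash
python3 -m handwheel '[{"dx":-0.0002,"dy":0.0007,"dz":0,"ax":0,"ay":0,"az":-0.01}]' >/dev/null; python3 tq.py
```

```text
t 28.50 r 73.7 tt 19.2 turn 1.160 Ftan -8.42 Frad 0.59 Fz 4.22  tau(F) 0.610 tau(F,M) 0.661 Mz -0.051
```

```bash
python3 -m handwheel '[{"dx":-0.0002,"dy":0.0007,"dz":0,"ax":0,"ay":0,"az":-0.01}]' >/dev/null; python3 tq.py
```

```text
t 28.62 r 73.7 tt 19.3 turn 1.170 Ftan -8.47 Frad 0.27 Fz 4.22  tau(F) 0.620 tau(F,M) 0.548 Mz 0.071
```

```bash
python3 -m handwheel '[{"dx":-0.0002,"dy":0.0007,"dz":0,"ax":0,"ay":0,"az":-0.01}]' >/dev/null; python3 tq.py
```

```text
t 28.75 r 73.7 tt 19.3 turn 1.180 Ftan -8.94 Frad -0.49 Fz 3.92  tau(F) 0.669 tau(F,M) 0.722 Mz -0.053
```

```bash
python3 -m handwheel '[{"dx":-0.0002,"dy":0.0007,"dz":0,"ax":0,"ay":0,"az":-0.01}]' >/dev/null; python3 tq.py
```

```text
t 28.88 r 73.7 tt 19.5 turn 1.190 Ftan -9.07 Frad -0.96 Fz 4.64  tau(F) 0.687 tau(F,M) 0.730 Mz -0.043
```

The torque is firm at about 0.67-0.70 N m (9 N at 74 mm). I'll back off and rise.

```bash
python3 -m handwheel '[{"dx":0,"dy":-0.002,"dz":0,"ax":0,"ay":0,"az":0},{"dx":-0.001,"dy":-0.006,"dz":0,"ax":0,"ay":0,"az":0},{"dx":-0.002,"dy":-0.012,"dz":0,"ax":0,"ay":0,"az":0},{"dx":-0.002,"dy":-0.012,"dz":-0.04,"ax":0,"ay":0,"az":0},{"dx":-0.002,"dy":-0.012,"dz":-0.1,"ax":0,"ay":0,"az":0}]'
python3 -m handwheel '[{"dx":0,"dy":0,"dz":-0.06,"ax":0,"ay":0,"az":0},{"dx":0,"dy":0,"dz":-0.1,"ax":0,"ay":0,"az":0},{"dx":0,"dy":0,"dz":-0.1,"ax":0,"ay":0,"az":0}]'
python3 - <<'E'
from h import *
for n in ('wrist','scene','side'):
    f=grab(n,n+'16.png');np.savez('pics/%s16.npz'%n,**f)
f=load('side16');i=f['image'][120:280,180:360];cv2.imwrite('pics/s16.png',cv2.resize(i,(675,600)))
s=manip.state();print(s['tool_pos'],s['tool_rot'],s['contact_force'])
f=load('wrist16');P=cloud(f);Z=P[...,2]
yaw=.1092;xh=np.array([np.cos(yaw),np.sin(yaw)]);yh=np.array([-np.sin(yaw),np.cos(yaw)])
B=np.array([.5908,.0598]);D=P[...,:2]-B;X=D@xh;Y=D@yh;ok=f['z_map']>0
for y in range(-150,-10,10):
    q=ok&(abs(X)<.012)&(Y*1e3>y)&(Y*1e3<y+10)
    if q.sum()>20: print(y,np.round(np.median(Z[q])*1e3,2),q.sum())
m=ok&(abs(Z-.166)<.004)&(abs(X)<.045)&(Y<-.06)&(Y>-.16)
if m.sum()>50:
    r=cv2.minAreaRect(np.c_[X[m],Y[m]].astype(np.float32));print(r)
E
```

```text
time: 29.5
tool_pos: [0.5126, 0.0312, 0.1714]
tool_rot: [-0.001, 0.933, 0.361, -0.002]
contact_force: [1.6, -0.3, 0.6]
gripper_width: 0.001
time: 29.88
tool_pos: [0.5167, 0.0309, 0.278]
tool_rot: [0.002, 0.933, 0.361, 0.004]
contact_force: [0.0, -0.5, -0.3]
gripper_width: -0.0
[0.5139126  0.03122825 0.27127836] [-3.35752664e-04  9.32514855e-01  3.61130001e-01 -1.02681452e-03] [ 0.52660982 -0.26652623  0.94146046]
-140 166.02 42
-110 -0.88 79
-100 -0.93 110
-90 -1.03 113
-80 -0.67 151
-70 135.96 252
-60 136.22 317
-50 136.49 281
-40 136.72 231
-30 136.64 256
-20 137.0 297
((0.010037938132882118, -0.1378702074289322), (0.005600574426352978, 0.014791199937462807), 82.32098388671875)
```

View pics/wrist16.png

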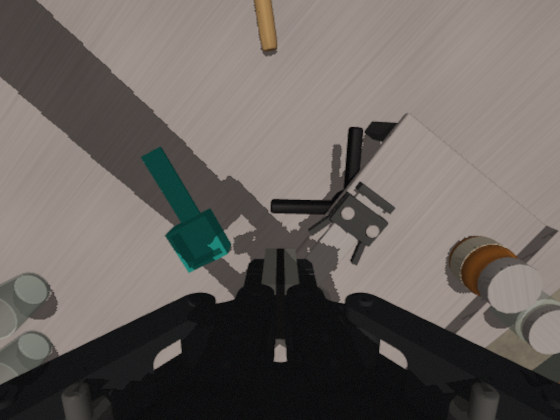

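View pics/s16.png

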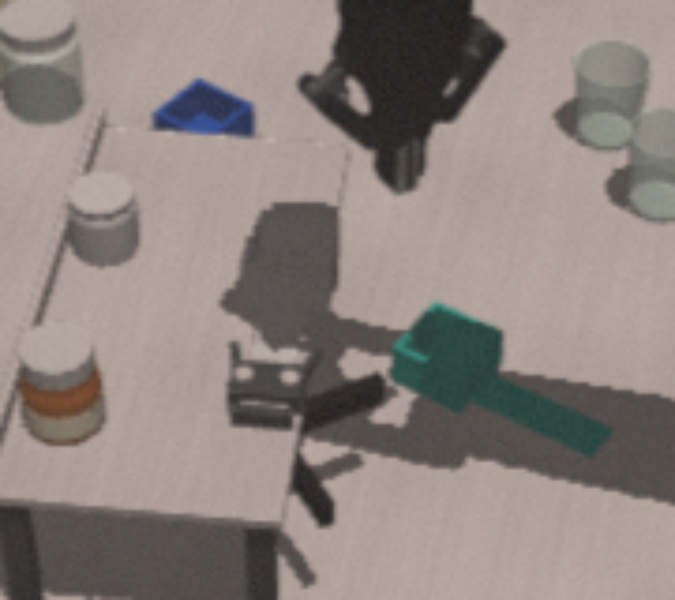

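The tongue now sits at z 0.137 under the bridge, raised 2 mm against its underside, and the knob arm is at wrist (275..335,206). I'll take one last look over the cup.

```bash
python3 -m handwheel '[{"dx":-0.006,"dy":0.035,"dz":0,"ax":0,"ay":0,"az":0.13},{"dx":-0.012,"dy":0.07,"dz":0,"ax":0,"ay":0,"az":0.26},{"dx":-0.018,"dy":0.105,"dz":0,"ax":0,"ay":0,"az":0.39},{"dx":-0.023,"dy":0.14,"dz":0,"ax":0,"ay":0,"az":0.52},{"dx":-0.0276,"dy":0.164,"dz":0,"ax":0,"ay":0,"az":0.629}]'
python3 -m handwheel '[{"dx":0,"dy":0,"dz":0,"ax":0,"ay":0,"az":0},{"dx":0,"dy":0,"dz":0,"ax":0,"ay":0,"az":0},{"dx":0,"dy":0,"dz":0,"ax":0,"ay":0,"az":0}]'
python3 - <<'E'
from h import *
for n in ('wrist','scene'):
    f=grab(n,n+'17.png');np.savez('pics/%s17.npz'%n,**f)
f=load('wrist17');P=cloud(f);Z=P[...,2]
yaw=.1092;xh=np.array([np.cos(yaw),np.sin(yaw)]);yh=np.array([-np.sin(yaw),np.cos(yaw)])
B=np.array([.5908,.0598]);D=P[...,:2]-B;X=D@xh;Y=D@yh;ok=f['z_map']>0
m=ok&(abs(Z-.166)<.004)&(abs(X)<.045)&(Y<-.06)&(Y>-.16)
print(cv2.minAreaRect(np.c_[X[m],Y[m]].astype(np.float32)),'home 0,-.110; rim z',Z[m].min(),Z[m].max())
for y in range(-80,-10,10):
    q=ok&(abs(X)<.012)&(Y*1e3>y)&(Y*1e3<y+10)
    if q.sum()>20: print(y,np.round(np.median(Z[q])*1e3,2))
E
```

```text
time: 30.65
tool_pos: [0.6042, -0.1096, 0.2696]
tool_rot: [-0.001, 0.999, 0.053, -0.002]
contact_force: [-0.2, -0.5, -0.0]
gripper_width: -0.001
time: 31.02
tool_pos: [0.6042, -0.1076, 0.2724]
tool_rot: [-0.0, 0.998, 0.056, -0.0]
contact_force: [0.5, -0.1, 0.2]
gripper_width: -0.003
((-0.0007520746439695358, -0.11042376607656479), (0.05998079478740692, 0.06015819311141968), 89.90083312988281) home 0,-.110; rim z 0.16202968256570038 0.16878258989619782
-80 136.57
-70 136.53
-60 136.72
-50 136.59
-40 136.66
-30 136.82
-20 137.94
```

View pics/wrist17.png

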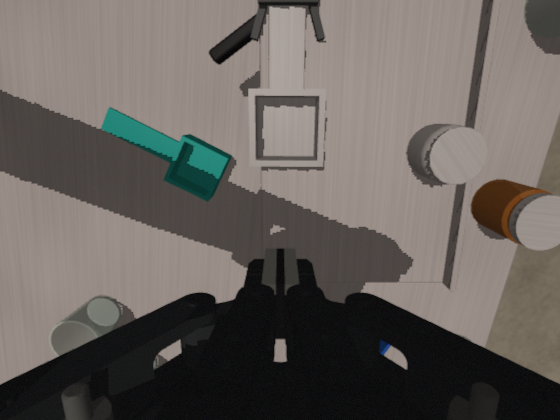

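View pics/scene17.png

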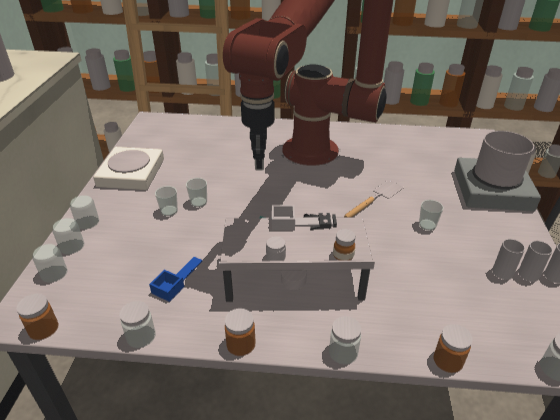

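The cup is at (-0.8, -110.4) mm against a home of (0, -110). The tongue is raised about 1.7 mm against the bridge, the bystanders are unmoved, and the gripper is clear. I'll hand in now.

```bash
python3 -c "
from plant import manip
print(manip.job_done())"
```

```text
the job is handed in; nothing more can be done
None
```

The nest is home against the stop and clamped, and the job is handed in at about 31 s of the 72 s allowed; the hand-in gives no verdict.

**Nest:** I gripped the aluminium cup, lined it up with the channel and slid it, carried barely off the shelf, until I felt the stop at about 5 N. In the last check the cup was 0.4 mm from home along the shelf and 0.8 mm off the channel's middle. The tongue was raised about 1.7 mm to the bridge's underside.

**Knob:** I pushed the front arm round anticlockwise with the shut fingertips. It ran free at about 0.35 N m, began to grip near 1.05 rad, and I stopped near 1.19 rad. The last two readings were 0.67 and 0.69 N m from the force alone, or 0.72 and 0.73 N m with the measured moment added. Readings scatter by about 0.05 N m, so it is firm, at or slightly above the top of the firm band but below the overtightened 0.85 N m. I could not measure the clamping force on the tongue directly.

**At the end:** The gripper was clear of everything, and the jars, tin and spatula in view looked unmoved.

**What disagreed:** The real fingertips sit about 25 mm short of the reported TCP (all three cameras agreed). My first grasp therefore closed just above the cup without touching it, and I corrected for this afterwards.

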